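# Load the shaker mill and latch its sliding guard

## Robot

A 6-joint arm with a two-finger parallel gripper is mounted at the origin on a cart in front of the work surface, level with it; the furniture and walls round the work are solid. World frame = base frame: x ahead of the robot, y to its left, z up, the work surface at z = 0. Lengths are in mm, angles in rad, forces in N, time in s.
With the tool pointing down it reaches from about 350 to 975 mm from the base axis. Payload 4.9 kg.
Tool frame: the origin (TCP) lies at the very end of the fingers, on their centre line; the grasp point (between the pads) lies ctrl.pinch_z behind it (ctrl.pinch_z is the distance from the TCP to the grasp point, in mm); y points along the fingers, x is the direction in which the jaws open and shut, and the axes are right-handed (so a half turn about y gives the same grasp; the last joint's range is limited). The gripper opens to 85 mm and grips with 20 to 120 N. Pads are 22 mm wide; open, the fingers measure 114 mm over their backs; the gripper's body (76 mm by 85 mm) begins 54 mm behind the grasp point. The pads swing forward as they close: fully open they stand 13 mm farther back than shut.
Start: joints at [-1.244, 0.053, 1.613, -0, 1.476, -0.119], TCP at [269.48, -563.899, 231.304] pointing down, gripper open.
Joint ranges: [-3.01, 3.01], [-1.01, 2.22], [0.06, 2.58], [-1.02, 4.17], [0.09, 2.62], [-3.14, 3.14]. Speed limits (rad/s): [2.57, 2.57, 3.14, 3.14, 3.14, 3.14].

## Interface

Orientations are given as a unit quaternion [x, y, z, w].
In Python, from bench import ctrl, viewer, models gives the robot as it stands.
- The arm moves only by the tool jog_arm, never from a script. Its argument "plan" is a list of rows, each a list of 5 numbers: the opening, from 0 (shut) to 1 (fully open), then the shift along the tool's x, y, z in m, then the turn about the tool's y in degrees. A call has 1 to 12 rows; each row shifts and turns the pose as measured when the row begins, along the tool's axes as they then stand; what a row does not reach is not made up. A row lasts 1/10 s, in which the tool goes at most 50 mm and 8.59 degrees, less where a joint would pass 70% of its speed; a pose out of reach is approached as far as the arm can. A call with a gripper value outside its range is refused whole. The fingers move at their own pace and stop on an object; "force" is the grip in N (left out, the last holds). Time passes only in rows, so rows that do not move let the fingers close. It gives the time, the measured TCP pose, the force and the opening at its end, in the units of the state.
- ctrl.read_state(): the state, without advancing time (a new reading comes with each control period).
- viewer.read_camera(name): name is "scene" or "top" or "wrist"; returns a dict with "img" (420x560x3 uint8, red, green, blue), "range_z" (420x560 float32, mm along the optical axis (not along the pixel's ray), 0 where there is no reading), "intrinsics" (3x3 intrinsics, pixels), "k1" (the pictures are not rectified: a ray, as slopes to the right and down, at radius r is drawn at 1 + k1 r^2 times it, then the intrinsics apply), "rvec" (rotation vector, rad) and "tvec" (3), from world to camera coordinates, as OpenCV has them. Camera axes: x right, y down, z forward; pixel columns grow to the right and rows downward; lengths in mm; the calibration is good to about 2 mm. A picture is of the moment at which its call begins.
- ctrl.close_job(): hands the job in, once; it reports no verdict.
Trained networks look in a picture, given as the dict that the camera call returned (one of the last four; its "shot" number tells which), for a name from the list of things; names that differ only in an ending like _2 or _b are one class to them, and where a whole thing is asked for, a point or a joint stands for the part that bears it (a point fixed in the world has none). Each returns a list of dicts, best first, with "p" (0 to 1); they miss things now and then, are a little off and sometimes report something else, mostly with a low value. They report only what shows in the picture. A call takes as long as a camera call. They do not tell look-alikes from the thing itself.
- models.boxes_of(query, picture): "box" ([left, top, right, bottom] in pixels, round what is visible of it).
- models.landmark_of(query, picture): "point" ([row, column] in pixels: a listed point, or the origin of a listed thing).
The state is a dict: "time": time; "joints": joint angles; "joint_vel": joint speeds; "joint_efforts": joint torques, N m; "tool_pos": TCP position; "ee_rot": TCP orientation; "contact_force": force on the tool from outside, world axes, zero at the start; "ft_torque": the same for the moment, N m; "grip_width": opening from 0.0 (shut) to 1.0 (fully open).
Only numpy, scipy, OpenCV 4.12 (cv2) and the standard library are available. Lean on these libraries where they do the work, as an engineer would, in place of code of your own. Each camera call takes 0.05 s, during which the arm holds its last target.

## Task

Gently stand the tallest vial in the socket of the shaker mill, all the way down and cap up, then slide the clear guard shut over it until its latch clicks, so that it stays shut when you let go. Push steadily, without slamming the guard or forcing it hard against its stop once the latch has caught, and leave the other vials and the bottle standing where they are.

Things in the scene. Friction and masses are not known exactly. Their poses are not given: they have to be found in the camera images.
- vial_tall: the tallest of three upright sample vials with dark screw caps: 22 mm across, 78 mm tall (cap: the top 20 mm), 16 to 40 g, loose. Origin: centre of its underside, z up to the cap. It stands on the bench to the right of the mill, in any of three places about 0.1 m apart; the other two vials stand in the others
- vial_mid: another vial, 18 mm across, 48 mm tall; origin at the centre of its underside. Bystander
- vial_low: the shortest vial, 19 mm across, 42 mm tall; origin at the centre of its underside. Bystander
- bottle: loose white screw-cap bottle, 62 mm across, 126 mm tall, behind the mill; origin at the centre of its underside. Bystander
- machine: fixed bench shaker mill: white, 180 mm wide (x), y -215 to 195 mm. Origin on the bench; z up, x to its back, y to its left end where the open guard is parked; the guard closes toward -y. Deck 60 mm up. At y -68 an aluminium block 64 mm square, top 96 mm up, holds the socket. From y -134 on an end block 145 mm high, which the guard slides over, then a housing; the latch on top reaches 180 mm
- socket (a point): centre of the floor of the vial socket: a round hole 25 mm across with a 3 mm chamfer at its mouth, 34 mm deep, its mouth 96 mm and its floor 62 mm above the bench. A seated vial rests on this floor, with 44 mm standing out of the block
- guard (a joint): travel of guard toward shut, m: 0 open, starts at 0 to 0.03. Slides with 2 N. From 0.153 two plungers push it back (3 N, later 6 N); from 0.146 to 0.165 on the latch hook lifts too and the push grows to 8 to 12 N, then falls by 3 N or more as the hook clicks home, somewhere from 0.165 to 0.186. Released: 0.165 to 0.185 if latched, else thrown back under 0.157. Slam: over 0.25 m/s beyond 0.135
- guard_handle (a point): middle of the grip bar of the guard's handle: black round bar 12 mm thick, parallel to the machine's x, on two posts 80 mm apart, 190 mm above the bench, gap of 29 mm between bar and roof. It lies 70 mm behind the guard's leading edge and moves with the guard. Push it, or grip it from above with a finger on either side
- latch: foot of the latch on the mill's end housing: the machine's axes and origin, 146 mm higher. Its spring hook and rubber stop are clamped in slots, set up to 9 mm either way along y, which this pose does not show. The hook drops behind the tooth of the guard's tongue; 1.5 mm later the stop is met (8 N per mm). They may take 14 N from the guard at most: about 20 N of push on the handle
- guard_lead (a point): middle of the guard's leading edge, on its roof, 155 mm above the bench. The guard is a clear tunnel 140 mm wide, 150 mm long (from here toward the machine's +y), that passes over a seated vial with 11 mm to spare; at joint value 0 this edge is 95 mm (along y) from the socket's centre. A steel tongue with a ramp and tooth sticks 20 mm out ahead of it, up to 167 mm high
Things that resemble listed ones, but are neither listed nor needed, are in the scene too. Leave any red look-alike of the vial_tall alone.

How it is judged (in metres and radians):
On the way, in this order (a step that is already met when the one before it is completed fails the run):
1. the tall vial stands all the way down in the socket, let go, with the guard still open (horizontal distance between vial_tall and socket below 0.006 m and z of vial_tall in the frame of machine below 0.067 m and angle between vial_tall's own z axis and vertical below 0.2 rad and contact force between the fingers and vial_tall below 0.1 N and value of joint guard below 0.06 m), for 0.2 s.
2. the guard is latched: it stays shut with the hand off it (value of joint guard above 0.16 m and contact force between each of the fingers, the arm and machine below 0.1 N), for 0.2 s.
At the end, for the whole second after the job is handed in: the guard stays shut by its latch alone (guard beyond 0.160 m) and the tall vial stands in the socket: within 6 mm of its centre, underside at most 5 mm above the socket's floor, tilted by less than 0.2 rad (value of joint guard above 0.16 m and horizontal distance between vial_tall and socket below 0.006 m and z of vial_tall in the frame of machine below 0.067 m and angle between vial_tall's own z axis and vertical below 0.2 rad); the robot touches nothing.
It fails at once if the guard is forced against the latch or its rubber stop with more than 14 N (contact force between machine and latch above 14 N).
It fails at once if the guard is slammed: faster than 0.25 m/s over its last 40 mm (value of joint guard above 0.135 m and velocity of joint guard above 0.25 m/s).
It fails at once if the tall vial is rammed into the mill with more than 20 N (contact force between vial_tall and machine above 20 N).
It fails at once if another vial or the bottle is moved by more than 20 mm or knocked over (distance of any of vial_mid, vial_low, bottle from where it was at the start of the episode above 0.02 m or angle between any of vial_mid, vial_low, bottle's own z axis and vertical above 0.5 rad).
It also fails if it takes over 72 s, if anything falls off the work surface, if the arm or the gripper's body presses on something with over 40 N, if the wrist force passes 120 N, or if a joint passes its speed limit or range.

## Working session

There is one attempt and no reset: what is moved stays moved. The work goes in short steps, Python scripts to look and compute and a tool call to move; the robot and the scene stay as the last step left them, time stands still between calls to the robot, and variables do not carry over. Pictures are saved under pics/ and viewed, and the job is handed in when it is done.

Besides the shell and the picture viewer there is one more tool, called after ">>>" in YAML: its name, and indented under it one key for each argument. jog_arm: Moves the arm, as the interface text tells. Its arguments: {"type":"object","properties":{"plan":{"type":"array"},"force":{"type":"number"}},"required":["plan"]}

```bash
ls; mkdir -p pics; cat > h.py <<'E'
import numpy as np, cv2
from bench import ctrl, viewer, models
from scipy.spatial.transform import Rotation as R
def shot(n,f=None):
    d=viewer.read_camera(n)
    if f: cv2.imwrite('pics/'+f,cv2.cvtColor(d['img'],cv2.COLOR_RGB2BGR))
    return d
def ray(d,row,col):
    K=np.array(d['intrinsics']);p=np.array([[[col,row]]],float)
    s=cv2.undistortPoints(p,K,np.array([d['k1'],0,0,0,0.]))[0,0]
    Rm=cv2.Rodrigues(np.array(d['rvec'],float))[0];t=np.array(d['tvec'],float).ravel()
    return -Rm.T@t, Rm.T@np.array([s[0],s[1],1.])
def atz(d,row,col,z):
    o,v=ray(d,row,col);return o+v*(z-o[2])/v[2]
def atdepth(d,row,col,w=1):
    r,c=int(round(row)),int(round(col));z=d['range_z'][max(r-w,0):r+w+1,max(c-w,0):c+w+1];z=z[z>0]
    if len(z)==0:return None
    o,v=ray(d,row,col);return o+v*np.median(z)
def proj(d,P):
    q,_=cv2.projectPoints(np.array(P,float).reshape(-1,1,3),np.array(d['rvec'],float),np.array(d['tvec'],float),np.array(d['intrinsics'],float),np.array([d['k1'],0,0,0,0.]))
    return q[:,0]
def cloud(d):
    h,w=d['range_z'].shape
    cc,rr=np.meshgrid(np.arange(w),np.arange(h))
    p=np.stack([cc,rr],-1).reshape(-1,1,2).astype(float)
    s=cv2.undistortPoints(p,np.array(d['intrinsics']),np.array([d['k1'],0,0,0,0.]))[:,0]
    z=d['range_z'].reshape(-1,1)
    Rm=cv2.Rodrigues(np.array(d['rvec'],float))[0];t=np.array(d['tvec'],float).ravel()
    X=(np.c_[s,np.ones(len(s))]*z-t)@Rm
    X[z[:,0]<=0]=np.nan
    return X.reshape(h,w,3)
E
python3 - <<'E'
from h import *
np.set_printoptions(precision=1,suppress=True)
print(ctrl.pinch_z, ctrl.read_state())
for n in['scene','top','wrist']:
    d=shot(n,n+'0.png')
    for q in['vial_tall','vial_mid','vial_low','bottle','machine','socket','guard_handle','latch','guard_lead']:
        L=models.landmark_of(q,d)
        print(n,q,[(round(l['p'],2),np.round(l['point'],1).tolist(),atdepth(d,*l['point'])) for l in L[:4]])
E
```

```text
pics
18.700000000000003 {'time': 0.0, 'joints': array([-1.2,  0.1,  1.6,  0. ,  1.5, -0.1]), 'joint_vel': array([ 0.,  0., -0.,  0.,  0., -0.]), 'joint_efforts': array([  0. , -39.4, -37. ,  -0. ,   0. ,   0. ]), 'tool_pos': array([ 269.3, -563.3,  230.1]), 'ee_rot': array([-0.6,  0.4, -0.4,  0.6]), 'contact_force': array([0.1, 1.3, 0.4]), 'ft_torque': array([ 0. , -0.1,  0. ]), 'grip_width': 1.001110469079331}
scene vial_tall [(0.77, [196.5, 369.5], array([ 528.4, -206.3,   77.9])), (0.77, [181.4, 343.6], array([ 633.5, -257.6,   12. ])), (0.6, [220.4, 368.0], array([ 518.8, -201.7,    7.6])), (0.48, [208.1, 345.4], array([ 577.7, -193. ,   12.2]))]
scene vial_mid [(0.68, [186.1, 316.6], array([ 669. , -198.1,   17.1]))]
scene vial_low [(0.63, [231.2, 392.4], array([ 457.5, -208.5,   13.7]))]
scene bottle [(0.88, [222.6, 222.3], array([746.2,  35.5,  28.8]))]
scene machine [(0.57, [309.2, 268.5], array([468.8, 173.8, 154.3]))]
scene socket [(0.73, [230.8, 392.9], array([ 456.7, -208.7,   15.7])), (0.57, [273.1, 289.4], array([516.3,  68.8,  97.3]))]
scene guard_handle [(0.82, [279.8
[... 378 characters left out ...]
.9, 378.5], array([ 515.6, -207.8,   76.2]))]
top vial_mid [(0.5, [196.6, 365.6], array([ 675.4, -199. ,   11.4]))]
top vial_low [(0.52, [295.5, 378.6], array([ 459.3, -212.1,   43.5]))]
top bottle [(0.8, [155.2, 264.1], array([749.7,  22.1,  96.8]))]
top machine [(0.98, [264.5, 224.7], array([528.9, 106.9,  60.4]))]
top socket [(0.71, [264.2, 251.8], array([528.4,  50.8,  65.4]))]
top guard_handle [(0.94, [256.3, 172.4], array([538.2, 187.8, 194.5]))]
top latch []
top guard_lead [(0.91, [260.2, 210.5], array([532.3, 123.3, 159.5]))]
wrist vial_tall []
wrist vial_mid []
wrist vial_low []
wrist bottle []
wrist machine []
wrist socket []
wrist guard_handle []
wrist latch []
wrist guard_lead []
```

View pics/scene0.png

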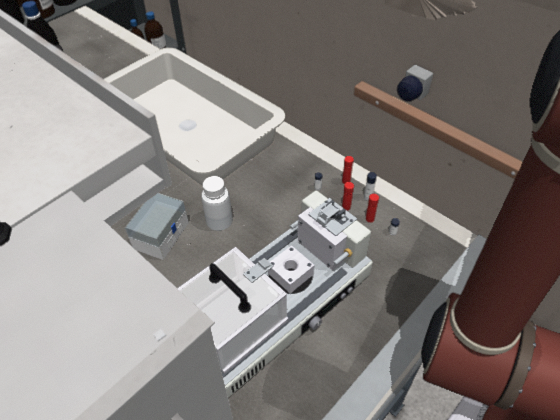

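View pics/top0.png

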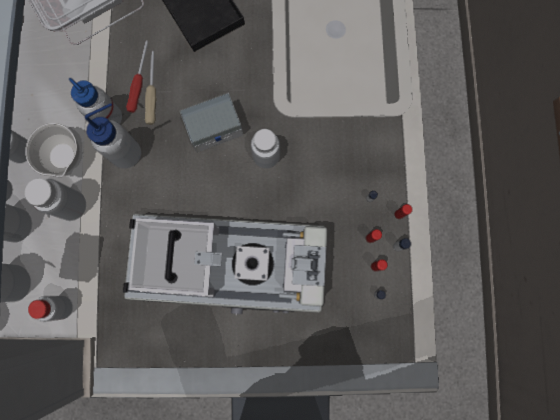

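```bash
python3 - <<'E'
import cv2
a=cv2.imread('pics/scene0.png')[160:250,300:420];b=cv2.imread('pics/top0.png')[180:310,340:430]
a=cv2.resize(a,None,fx=3.5,fy=3.5,interpolation=2);b=cv2.resize(b,None,fx=3.5,fy=3.5,interpolation=2)
import numpy as np
h=max(a.shape[0],b.shape[0]);o=np.zeros((h,a.shape[1]+b.shape[1],3),np.uint8);o[:a.shape[0],:a.shape[1]]=a;o[:b.shape[0],a.shape[1]:]=b
cv2.imwrite('pics/crop0.png',o)
E
```

```text
(no output)
```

View pics/crop0.png

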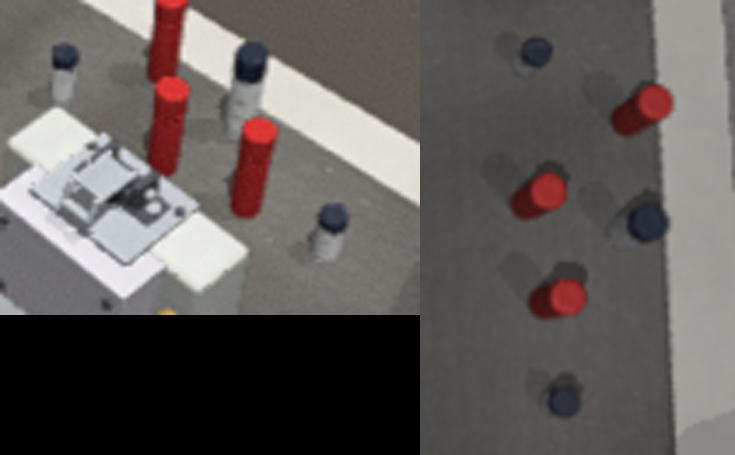

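The tall vial: three red cylinders (scene (348,170), (348,195), (372,208)) are look-alikes. Dark-capped ones are at scene (318,180), (371,185) and (394,226). The one at (371,185), top (405,243), is clearly the tallest, with a grey body and dark cap, so that is vial_tall. Next I measure it.

```bash
python3 - <<'E'
from h import *
np.set_printoptions(precision=1,suppress=True)
s=ctrl.read_state();print(R.from_quat(s['ee_rot']).as_matrix())
for n in['top','scene']:
    d=shot(n);X=cloud(d)
    # vial caps: 
    for nm,(r0,r1,c0,c1) in ({'top':{'tall':(234,254,395,415),'mid':(188,202,365,381),'low':(286,302,372,388),'r1':(200,220,392,415),'r2':(226,246,366,385),'r3':(258,275,368,390)},'scene':{'tall':(168,200,362,380)}}[n]).items():
        P=X[r0:r1,c0:c1].reshape(-1,3);P=P[np.isfinite(P[:,0])]
        zt=np.percentile(P[:,2],95);T=P[P[:,2]>zt-6]
        print(n,nm,'ztop',zt,T.mean(0),len(T),T.min(0),T.max(0))
    if n=='top':
        P=X.reshape(-1,3);P=P[np.isfinite(P[:,0])]
        P=P[(P[:,0]>380)&(P[:,0]<680)&(P[:,1]>-180)&(P[:,1]<340)]
        np.save('mtop.npy',P)
        for lo,hi in[(55,65),(90,100),(140,150),(150,160),(184,200),(165,183)]:
            q=P[(P[:,2]>lo)&(P[:,2]<hi)]
            rect=cv2.minAreaRect(q[:,:2].astype(np.float32));print(lo,hi,len(q),rect,q.min(0),q.max(0))
        q=P[P[:,2]>184]
        m=q.mean(0);u=np.linalg.svd(q[:,:2]-m[:2],full_matrices=False)[2];print('bar',m,u[0],np.degrees(np.arctan2(u[0][1],u[0][0])))
    for q in['socket','guard_handle','guard_lead','machine','latch','vial_tall']:
        L=models.landmark_of(q,d);print(q,[(round(l['p'],2),np.round(l['point'],1)) for l in L])
        z={'socket':96,'guard_handle':190,'guard_lead':155,'machine':60,'latch':146,'vial_tall':0}[q]
        for l in L: print('   ',atz(d,*l['point'],z))
E
python3 - <<'E'
import cv2
a=cv2.imread('pics/top0.png')[205:320,120:335]
cv2.imwrite('pics/crop1.png',cv2.resize(a,None,fx=3.6,fy=3.6,interpolation=2))
E
```

```text
[[ 0.4 -0.   0.9]
 [-0.9  0.   0.4]
 [-0.  -1.  -0. ]]
top tall ztop 80.59895924412426 [ 564.6 -265.8   79.2] 93 [ 554.7 -277.3   74.8] [ 575.5 -254.9   85.1]
top mid ztop 50.0734180138797 [ 673.3 -208.2   48.7] 55 [ 665.5 -217.5   45.2] [ 680.9 -199.8   53. ]
top low ztop 44.80361596041256 [ 462.2 -217.6   43. ] 68 [ 453.8 -226.5   38.9] [ 470.6 -209.    47.1]
top r1 ztop 80.92156006073303 [ 635.7 -272.2   79.6] 88 [ 625.1 -283.8   75.1] [ 646.8 -261.2   83.9]
top r2 ztop 80.28129470618411 [ 584.  -205.2   78.9] 92 [ 574.4 -216.2   74.9] [ 593.6 -194.5   83.6]
top r3 ztop 80.26495645812015 [ 521.6 -214.3   78.6] 96 [ 511.1 -225.5   74.5] [ 531.6 -203.2   84.3]
55 65 5678 ((533.7830200195312, 108.55150604248047), (406.825927734375, 179.2488250732422), 85.50104522705078) [432.7 -98.   55. ] [637.7 315.   65. ]
90 100 878 ((527.54541015625, 54.67006301879883), (139.94876098632812, 129.45553588867188), 84.91728973388672) [469.2 -17.3  90.6] [598.2 129.1 100. ]
140 150 1535 ((531.898681640625, 87.74534606933594), (358.1930847167969, 149.9487762451172), 85.5989761352539) [445.6 -96.  140.
[... 1083 characters left out ...]
  [ 517.7 -229.2    0. ]
    [ 583.2 -209.1    0. ]
    [ 629.2 -272.9    0. ]
scene tall ztop 79.50407623777961 [ 543.1 -238.2   78.1] 118 [ 511.1 -276.1   73.6] [ 575.  -201.3   82.2]
socket [(0.89, array([272.5, 287.5]))]
    [520.4  69.5  96. ]
guard_handle [(0.83, array([280.6, 224.9]))]
    [544.6 197.3 190. ]
guard_lead [(0.88, array([269.8, 258. ]))]
    [536.5 129.2 155. ]
machine [(0.72, array([312.6, 266.7]))]
    [505.2 144.3  60. ]
latch []
vial_tall [(0.82, array([217.5, 370.6])), (0.65, array([198.9, 368.3])), (0.58, array([180.8, 342.2])), (0.55, array([205.5, 344.4]))]
    [ 522.5 -218.4   -0. ]
    [ 560.7 -261.4    0. ]
    [ 643.7 -266.6   -0. ]
    [ 590.1 -206.8    0. ]
```

View pics/crop1.png

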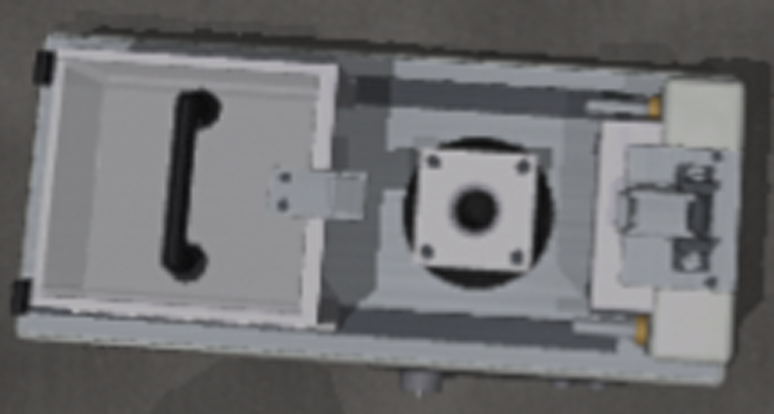

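```bash
python3 - <<'E'
from h import *
np.set_printoptions(precision=2,suppress=True)
d=shot('top');X=cloud(d)
g=cv2.cvtColor(d['img'],cv2.COLOR_RGB2GRAY).astype(float)
# block top: bright, depth z 90-100
m=np.zeros(g.shape,np.uint8)
m[240:285,228:276]=((g>150)&(abs(X[...,2]-96)<8))[240:285,228:276]
n,l,st,ce=cv2.connectedComponentsWithStats(m);k=1+np.argmax(st[1:,4])
c,_=cv2.findContours((l==k).astype(np.uint8),cv2.RETR_EXTERNAL,cv2.CHAIN_APPROX_NONE)
pts=np.array([atz(d,p[0][1],p[0][0],96)[:2] for p in c[0]])
print('block',cv2.minAreaRect(pts.astype(np.float32)),st[k])
h=np.argwhere(g[252:275,240:264]<75)+[252,240]
print('hole',h.mean(0),len(h),atz(d,*h.mean(0),96))
h=np.argwhere(g[252:275,240:264]<110)+[252,240]
print('hole110',h.mean(0),len(h),atz(d,*h.mean(0),96))
d=shot('scene');X=cloud(d);g=cv2.cvtColor(d['img'],cv2.COLOR_RGB2GRAY).astype(float)
cv2.imwrite('pics/c2.png',cv2.resize(cv2.cvtColor(d['img'],cv2.COLOR_RGB2BGR)[190:350,210:380],None,fx=3.5,fy=3.5,interpolation=2))
m=np.zeros(g.shape,np.uint8);m[240:300,262:322]=(abs(X[...,2]-97)<5)[240:300,262:322]
P=X[(m>0)];print(P.mean(0),P.min(0),P.max(0), cv2.minAreaRect(P[:,:2].astype(np.float32)))
h=np.argwhere(g[258:275,280:302]<80)+[258,280];print('hole',h.mean(0),len(h),atz(d,*h.mean(0),96))
# vial tall cap in scene
v=np.argwhere((g[168:182,362:380]<60))+[168,362];print('cap',v.mean(0),len(v)); P=np.array([X[a,b] for a,b in v]);P=P[P[:,2]>73];print(np.median(P,0),P.min(0),P.max(0))
E
```

```text
block ((529.8143310546875, 49.9852180480957), (62.03061294555664, 63.405025482177734), 85.40814971923828) [236 246  32  34 714]
hole [262.98 251.55] 105 [529.3   49.72  96.  ]
hole110 [263.01 251.5 ] 130 [529.25  49.82  96.  ]
[526.39  49.24  96.85] [494.04 -16.54  92.01] [561.99  86.86 101.85] ((527.8584594726562, 34.89405822753906), (101.23558044433594, 66.27812957763672), 86.70523071289062)
hole [268.75 290.5 ] 8 [521.91  59.35  96.  ]
cap [177.45 370.85] 60
[ 562.62 -259.33   77.58] [ 554.26 -270.72   73.09] [ 569.69 -251.4    81.35]
```

View pics/c2.png

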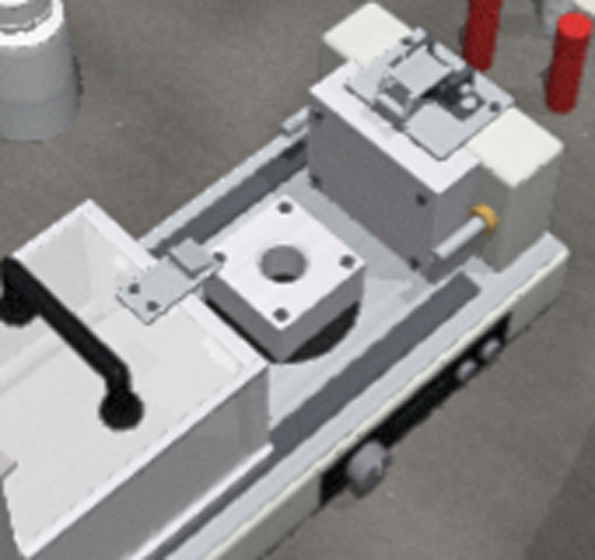

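>>> jog_arm:
  plan:
    - [0.7, 0, 0, 0, -8.25]
    - [0.7, 0, 0, 0, -8.25]
    - [0.7, 0, 0, 0, -8.25]
    - [0.7, 0, 0, 0, -8.25]
    - [0.7, 0, 0, 0, -8.25]
    - [0.7, 0, 0, 0, -8.25]
    - [0.7, 0, 0, 0, -8.25]
    - [0.7, 0, 0, 0, -8.25]
    - [0.7, 0, 0, 0, -8.25]
    - [0.7, 0, 0, 0, -8.25]
    - [0.7, 0, 0, 0, -8.25]
    - [0.7, 0, 0, 0, -8.25]
  force: 25

```text
time: 3.5
tool_pos: [269.5, -563.9, 231.3]
ee_rot: [-0.667, -0.233, 0.233, 0.668]
contact_force: [0.5, 0.2, 1.3]
grip_width: 0.696
```

```bash
cat >> h.py <<'E'
def rel(target,axdeg=None):
    s=ctrl.read_state();M=R.from_quat(s['ee_rot']).as_matrix()
    print('t',round(s['time'],2),'tcp',np.round(s['tool_pos'],1),'xang',round(np.degrees(np.arctan2(M[1,0],M[0,0])),2),'tilt y',np.round(M[:,1],3),'F',np.round(s['contact_force'],1),'grip',round(s['grip_width'],3),'q',np.round(s['joints'],2))
    if target is not None: print('shift tool m',np.round(M.T@(np.array(target,float)-s['tool_pos'])/1000,4))
E
python3 - <<'E'
from h import *
rel([564.6,-265.8,230])
E
```

```text
t 3.5 tcp [ 269.5 -563.9  231.3] xang 38.54 tilt y [ 0.  0. -1.] F [0.5 0.2 1.3] grip 0.696 q [-1.24  0.05  1.61  0.    1.48 -1.92]
shift tool m [0.4166 0.0013 0.0493]
```

>>> jog_arm:
  plan:
    - [0.7, 0.035, 0, 0.0041, 0]
    - [0.7, 0.035, 0, 0.0041, 0]
    - [0.7, 0.035, 0, 0.0041, 0]
    - [0.7, 0.035, 0, 0.0041, 0]
    - [0.7, 0.035, 0, 0.0041, 0]
    - [0.7, 0.035, 0, 0.0041, 0]
    - [0.7, 0.035, 0, 0.0041, 0]
    - [0.7, 0.035, 0, 0.0041, 0]
    - [0.7, 0.035, 0, 0.0041, 0]
    - [0.7, 0.035, 0, 0.0041, 0]
    - [0.7, 0.03, 0, 0.0041, 0]
    - [0.7, 0.02, 0, 0.002, 5]

```text
time: 4.7
tool_pos: [561.6, -269.1, 231.9]
ee_rot: [0.679, 0.202, -0.202, -0.676]
contact_force: [-0.4, 0.1, 0.7]
grip_width: 0.701
```

```bash
python3 - <<'E'
from h import *
np.set_printoptions(precision=2,suppress=True)
rel([564.6,-265.8,150])
d=shot('wrist','w1.png')
print([(l['p'],l['point'],atz(d,*l['point'],0)) for l in models.landmark_of('vial_tall',d)])
print(proj(d,[[564.6,-265.8,78],[564.6,-265.8,0]]))
E
```

```text
t 4.7 tcp [ 561.6 -269.1  231.9] xang 33.21 tilt y [ 0. -0. -1.] F [-0.4  0.1  0.7] grip 0.701 q [-0.57  0.05  1.62 -0.    1.47 -1.15]
shift tool m [0.   0.08 0.  ]
[(0.96, [133.2, 279.1], array([ 523.28, -219.97,    0.  ])), (0.89, [211.9, 327.2], array([ 633.92, -270.75,    0.  ])), (0.61, [147.3, 327.1], array([ 583.33, -201.18,    0.  ])), (0.57, [182.5, 290.3], array([ 569.54, -264.38,    0.  ]))]
[[287.22 197.19]
 [286.56 181.36]]
```

View pics/w1.png

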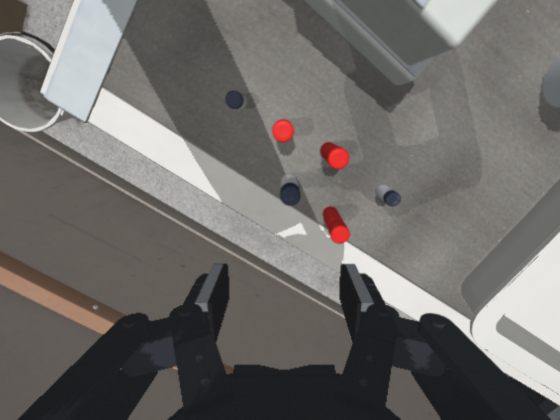

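The wrist picture shows the dark-capped vial at (290,193) among three red look-alikes: (283,131), (335,156) and (337,228). I'll refine its position from this picture.

```bash
python3 - <<'E'
from h import *
d=shot('wrist');X=cloud(d)
P=X[178:208,276:304].reshape(-1,3);P=P[np.isfinite(P[:,0])]
T=P[P[:,2]>72];print(np.round(T.mean(0),1),T.min(0),T.max(0),len(T))
m,_=cv2.minEnclosingCircle(T[:,:2].astype(np.float32));print(m)
d=shot('top');X=cloud(d)
P=X[234:254,395:415].reshape(-1,3);P=P[np.isfinite(P[:,0])]
T=P[P[:,2]>72];print(np.round(T.mean(0),1),cv2.minEnclosingCircle(T[:,:2].astype(np.float32)))
rel([566,-265,150])
E
```

```text
[ 565.3 -263.6   77.2] [ 554.78383693 -275.10381961   72.12249717] [ 576.62531509 -253.1025247    79.37504775] 340
(565.7946166992188, -264.2980041503906)
[ 564.5 -265.8   78.6] ((565.2797241210938, -266.2174377441406), 11.599915504455566)
t 4.9 tcp [ 560.3 -270.8  231.7] xang 33.35 tilt y [ 0.001 -0.003 -1.   ] F [ 0.5 -0.1 -0.4] grip 0.698 q [-0.57  0.04  1.62 -0.    1.47 -1.15]
shift tool m [0.008  0.0817 0.002 ]
```

>>> jog_arm:
  plan:
    - [0.7, 0.006, 0, 0.0015, 0]
    - [0.7, 0, 0.03, 0, 0]
    - [0.7, 0, 0.03, 0, 0]
    - [0.7, 0, 0.03, 0, 0]
    - [0.7, 0, 0.01, 0, 0]
    - [0.7, 0, 0, 0, 0]

```text
time: 5.5
tool_pos: [563.7, -271.6, 131.9]
ee_rot: [0.681, 0.203, -0.2, -0.675]
contact_force: [-0.2, 1.2, -0.1]
grip_width: 0.702
```

```bash
python3 - <<'E'
from h import *
d=shot('wrist','w2.png')
rel([565.3,-265,45])
rel([565.3,-265,45])
E
```

```text
t 5.55 tcp [ 564.  -271.8  132.6] xang 33.1 tilt y [ 0.006 -0.007 -1.   ] F [-0.1  0.5  0.1] grip 0.7 q [-0.57  0.13  1.7  -0.    1.3  -1.14]
shift tool m [0.0047 0.0876 0.0058]
t 5.55 tcp [ 564.  -271.8  132.6] xang 33.1 tilt y [ 0.006 -0.007 -1.   ] F [-0.1  0.5  0.1] grip 0.7 q [-0.57  0.13  1.7  -0.    1.3  -1.14]
shift tool m [0.0047 0.0876 0.0058]
```

View pics/w2.png

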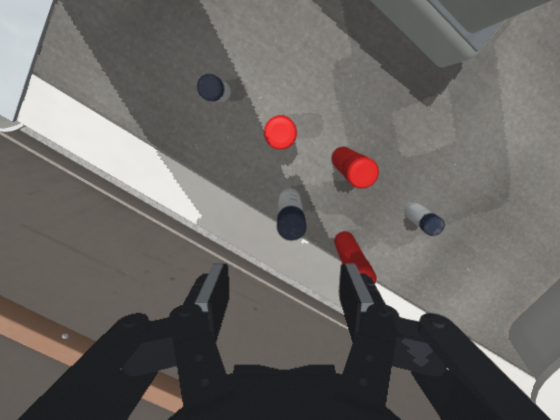

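>>> jog_arm:
  plan:
    - [0.7, 0.005, 0, 0.006, 0]
    - [0.7, 0, 0.015, 0.0, 0]
    - [0.7, 0, 0.015, 0, 0]
    - [0.7, 0, 0.01, 0, 0]
    - [0.7, 0, 0, 0, 0]

```text
time: 6.05
tool_pos: [568.0, -265.5, 95.1]
ee_rot: [0.683, 0.205, -0.198, -0.672]
contact_force: [0.3, -0.7, -0.6]
grip_width: 0.702
```

```bash
python3 - <<'E'
from h import *
d=shot('wrist','w3.png');X=cloud(d)
P=X[150:330,255:330].reshape(-1,3);P=P[np.isfinite(P[:,0])]
c=np.linalg.norm(P[:,:2]-[565.3,-265],axis=1)<25
T=P[c&(P[:,2]>72)];print(np.round(T.mean(0),1),cv2.minEnclosingCircle(T[:,:2].astype(np.float32)),len(T))
rel([565.3,-265,45])
E
```

```text
[ 564.9 -262.6   77. ] ((566.1126708984375, -263.6068420410156), 11.513707160949707) 966
t 6.1 tcp [ 568.3 -265.7   95.8] xang 33.1 tilt y [ 0.015 -0.012 -1.   ] F [-0.4  0.  -0.7] grip 0.704 q [-0.55  0.16  1.73 -0.    1.23 -1.13]
shift tool m [-0.0024  0.0508  0.0032]
```

View pics/w3.png

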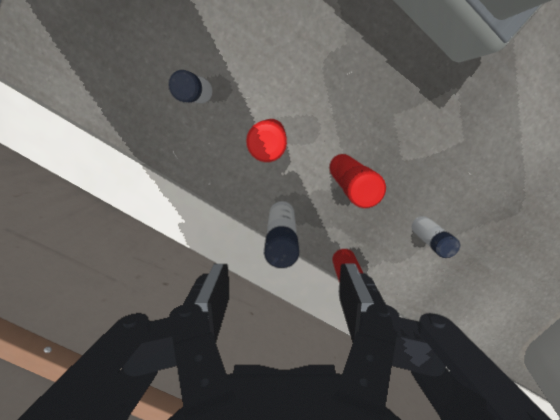

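>>> jog_arm:
  plan:
    - [0.7, -0.002, 0.025, 0.003, 0]
    - [0.7, 0, 0.025, 0, 0]
    - [0.7, 0, 0, 0, 0]

```text
time: 6.4
tool_pos: [567.4, -266.0, 46.7]
ee_rot: [0.685, 0.206, -0.197, -0.671]
contact_force: [0.0, 0.3, -0.7]
grip_width: 0.7
```

```bash
python3 - <<'E'
from h import *
d=shot('wrist','w4.png')
rel([565.3,-264.5,45])
E
```

```text
t 6.45 tcp [ 568.5 -266.6   48.6] xang 33.11 tilt y [ 0.021 -0.016 -1.   ] F [-0.6 -0.3  0.2] grip 0.7 q [-0.56  0.22  1.75 -0.    1.14 -1.13]
shift tool m [-0.0015  0.0035  0.0036]
```

View pics/w4.png

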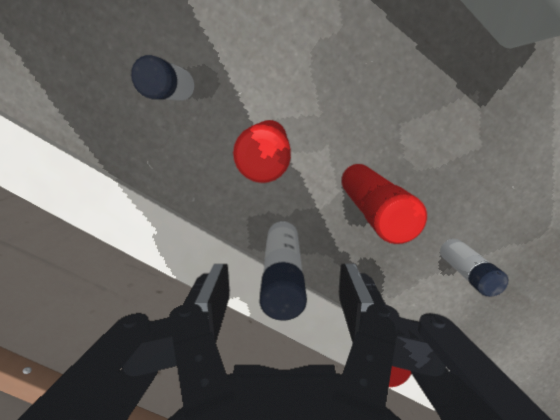

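>>> jog_arm:
  plan:
    - [0.7, -0.001, 0.002, 0.003, 0]
    - [0.4, 0, 0, 0, 0]
    - [0.2, 0, 0, 0, 0]
    - [0.1, 0, 0, 0, 0]
    - [0.1, 0, 0, 0, 0]
    - [0.1, 0, 0, 0, 0]
    - [0.1, 0, 0, 0, 0]
    - [0.1, 0, 0, 0, 0]
  force: 30

```text
time: 7.25
tool_pos: [569.4, -266.7, 53.4]
ee_rot: [0.688, 0.209, -0.194, -0.667]
contact_force: [-0.1, -0.3, 0.3]
grip_width: 0.246
```

```bash
python3 - <<'E'
from h import *
d=shot('wrist','w5.png')
rel([565.3,-264.5,230])
E
```

```text
t 7.3 tcp [ 569.4 -266.7   53.3] xang 33.12 tilt y [ 0.029 -0.022 -0.999] F [ 0.3 -0.  -0.8] grip 0.251 q [-0.55  0.21  1.76 -0.    1.14 -1.13]
shift tool m [-0.     -0.1767 -0.0019]
```

View pics/w5.png

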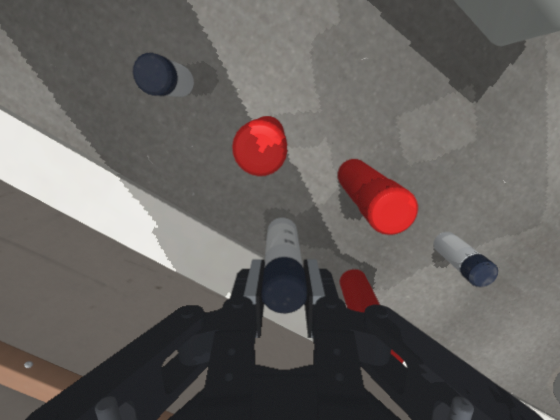

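>>> jog_arm:
  plan:
    - [0.1, 0, -0.02, 0, 0]
    - [0.1, 0, -0.04, 0, 0]
    - [0.1, 0, -0.04, 0, 7.5]
    - [0.1, 0, -0.04, 0, 7.5]
    - [0.1, 0, -0.04, 0, 7.5]
    - [0.1, 0, -0.02, 0, 7.5]
    - [0.1, 0, 0, 0, 7.5]

```text
time: 8.0
tool_pos: [561.8, -261.3, 257.6]
ee_rot: [0.712, -0.028, 0.045, -0.7]
contact_force: [0.6, 0.4, -0.7]
grip_width: 0.243
```

```bash
python3 - <<'E'
from h import *
d=shot('wrist','w6.png')
shot('scene','s6.png')
rel([529.3,49.8,250])
E
```

```text
t 8.1 tcp [ 560.9 -260.8  254.6] xang -5.52 tilt y [ 0.019 -0.016 -1.   ] F [-0.6  0.2 -0.4] grip 0.25 q [-0.55  0.01  1.62 -0.    1.49 -0.46]
shift tool m [-0.0614 -0.0008  0.3061]
```

View pics/w6.png

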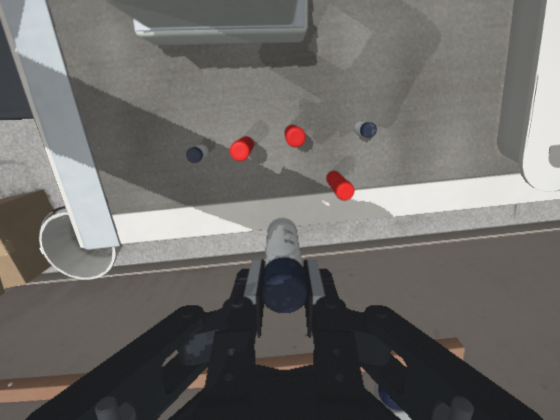

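View pics/s6.png

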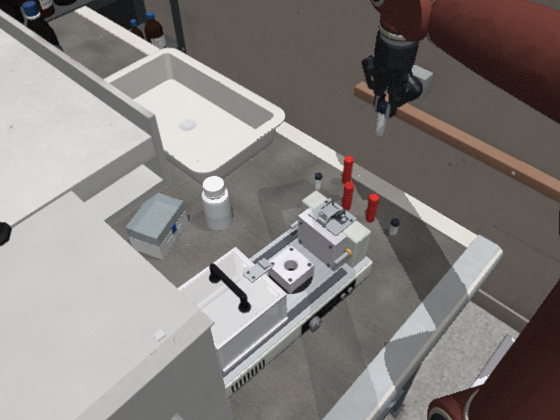

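>>> jog_arm:
  plan:
    - [0.1, -0.007, 0, 0.03, 0]
    - [0.1, -0.008, 0, 0.04, 0]
    - [0.1, -0.008, 0, 0.04, 0]
    - [0.1, -0.008, 0, 0.04, 0]
    - [0.1, -0.008, 0, 0.04, 0]
    - [0.1, -0.008, 0, 0.04, 0]
    - [0.1, -0.008, 0, 0.04, 0]
    - [0.1, -0.005, 0, 0.025, 0]
    - [0.1, 0, 0, 0.01, 0]

```text
time: 9.0
tool_pos: [520.2, 58.2, 236.4]
ee_rot: [0.71, -0.025, 0.025, -0.703]
contact_force: [1.5, -0.0, -0.4]
grip_width: 0.246
```

```bash
python3 - <<'E'
from h import *
d=shot('wrist','w7.png')
d=shot('top','t7.png')
rel([529.3,49.8,200])
s=shot('scene','s7.png')
o=[cv2.imread('pics/'+f)[a:b,c:e] for f,a,b,c,e in[('t7.png',190,330,180,340),('s7.png',120,330,200,400)]]
for i,x in enumerate(o): cv2.imwrite(f'pics/c7_{i}.png',cv2.resize(x,None,fx=2.8,fy=2.8,interpolation=2))
E
```

```text
t 9.1 tcp [520.8  57.  236.6] xang -4.19 tilt y [ 0.    -0.011 -1.   ] F [ 0.8 -0.1 -0.4] grip 0.252 q [-0.03 -0.19  1.84 -0.01  1.5   0.05]
shift tool m [ 0.009   0.0367 -0.0062]
```

View pics/w7.png

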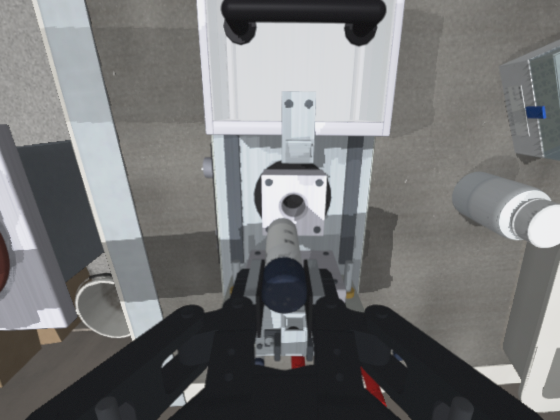

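View pics/c7_0.png

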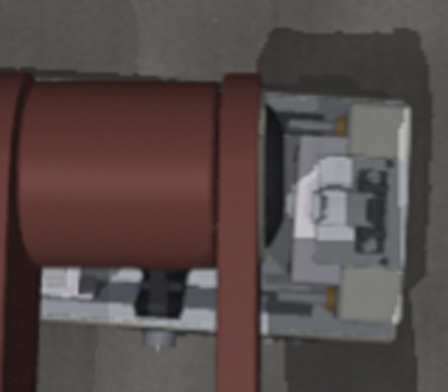

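View pics/c7_1.png

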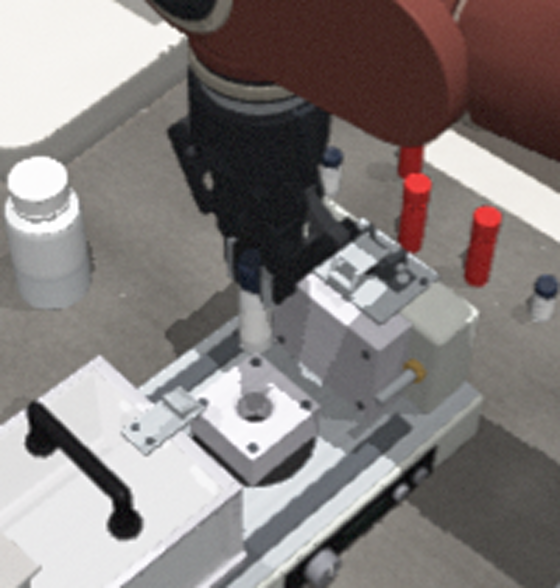

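```bash
cat > fit.py <<'E'
from h import *
from scipy.optimize import least_squares
def held(d,s):
    M=R.from_quat(s['ee_rot']).as_matrix();X=cloud(d)
    T=(X-s['tool_pos'])@M   # tool frame
    p=T[200:312,255:320].reshape(-1,3)
    p=p[np.isfinite(p[:,0])]
    b=p[(abs(p[:,0])<10.5)&(abs(p[:,2])<20)&(p[:,1]>2)&(p[:,1]<60)]
    def f(q):
        a=np.array([q[0],0,q[1]]);u=np.array([q[2],1,q[3]]);u/=np.linalg.norm(u)
        v=b-a;return np.linalg.norm(np.cross(v,u),axis=1)-11
    q=least_squares(f,[0,0,0,0],loss='soft_l1').x
    # bottom: farthest along y
    yb=np.percentile(b[:,1],99)
    return q,yb,len(b),np.sqrt(np.mean(f(q)**2)),M,T
if __name__=='__main__':
    np.set_printoptions(precision=2,suppress=True)
    for i in range(2):
        d=viewer.read_camera('wrist');s=ctrl.read_state()
        q,yb,n,e,M,T=held(d,s)
        print('axis at tcp x,z',q[:2],'slope',q[2:],'ybottom',yb,n,e)
        g=cv2.cvtColor(d['img'],cv2.COLOR_RGB2GRAY).astype(float)
        L=models.landmark_of('socket',d);print([(l['p'],l['point']) for l in L])
        if i==0: cv2.imwrite('pics/cf.png',cv2.resize(cv2.cvtColor(d['img'],cv2.COLOR_RGB2BGR)[160:320,230:350],None,fx=4,fy=4,interpolation=2))
        for l in L: print(' socket from rim lm(z62)',atz(d,*l['point'],62),'(z96)',atz(d,*l['point'],96))
        yb2=yb
        bot=s['tool_pos']+M@np.array([q[0]+q[2]*yb,yb,q[1]+q[3]*yb]);print('vial bottom world',bot,'axis',M@np.array([q[2],1,q[3]]))
        rel([529.3,49.8,200])
E
python3 fit.py
```

```text
axis at tcp x,z [-0.09  3.69] slope [-0.02  0.03] ybottom 49.618967611628655 982 0.27325375150629366
[(0.71, [194.3, 291.3])]
 socket from rim lm(z62) [530.57  53.02  62.  ] (z96) [530.3   62.36  96.  ]
vial bottom world [520.7   60.02 187.66] axis [-0.02  0.02 -1.  ]
t 9.25 tcp [521.6  55.  237.6] xang -4.44 tilt y [ 0.   -0.01 -1.  ] F [ 0.1  0.5 -0.3] grip 0.249 q [-0.03 -0.19  1.84 -0.01  1.5   0.05]
shift tool m [ 0.01  0.04 -0.  ]
axis at tcp x,z [0.19 3.21] slope [-0.02  0.03] ybottom 49.343590109534134 977 0.2707623162822084
[(0.84, [192.0, 292.1])]
 socket from rim lm(z62) [532.21  54.49  62.  ] (z96) [531.82  63.56  96.  ]
vial bottom world [521.08  59.06 188.34] axis [-0.02  0.02 -1.  ]
t 9.35 tcp [521.7  54.8 237.8] xang -4.5 tilt y [ 0.   -0.01 -1.  ] F [ 0.5 -0.5  0.1] grip 0.245 q [-0.03 -0.19  1.84 -0.01  1.5   0.05]
shift tool m [ 0.01  0.04 -0.  ]
```

View pics/cf.png

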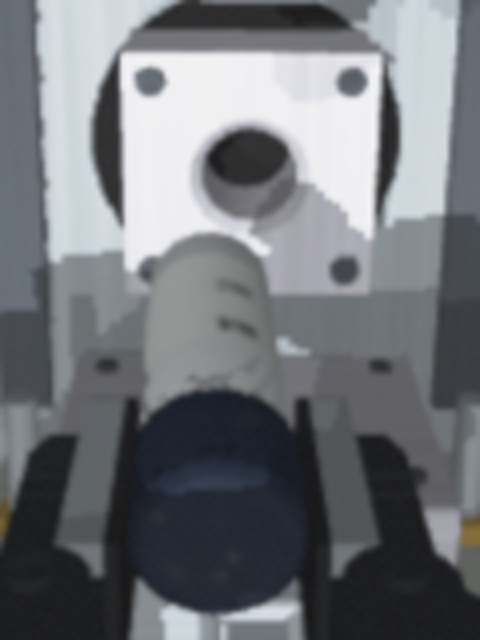

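```bash
cat > sock.py <<'E'
from fit import *
def sock(d):
    X=cloud(d);g=cv2.cvtColor(d['img'],cv2.COLOR_RGB2GRAY).astype(float)
    m=((abs(X[...,2]-96)<6)&(np.hypot(X[...,0]-530,X[...,1]-52)<60)).astype(np.uint8)
    n,l,st,ce=cv2.connectedComponentsWithStats(m);k=1+np.argmax(st[1:,4])
    c,_=cv2.findContours((l==k).astype(np.uint8),cv2.RETR_EXTERNAL,cv2.CHAIN_APPROX_NONE)
    w=np.array([atz(d,p[0][1],p[0][0],96)[:2] for p in c[0]])
    return cv2.minAreaRect(w.astype(np.float32)),w,X[l==k][:,2].mean()
if __name__=='__main__':
    np.set_printoptions(precision=2,suppress=True)
    d=viewer.read_camera('wrist');s=ctrl.read_state()
    print('rim by hand',atz(d,203,291.7,96))
    r,w,z=sock(d);print(r,z,np.percentile(w,[1,50,99],axis=0))
    q,yb,n,e,M,T=held(d,s);print('bot',s['tool_pos']+M@np.array([q[0]+q[2]*yb,yb,q[1]+q[3]*yb]))
E
python3 sock.py
```

```text
rim by hand [530.8   51.86  96.  ]
((529.9424438476562, 52.374629974365234), (64.88472747802734, 64.03788757324219), 85.42957305908203) 95.89809464377463 [[496.34  17.77]
 [530.09  50.85]
 [563.64  86.74]]
bot [521.2   58.96 188.62]
```

>>> jog_arm:
  plan:
    - [0.1, 0.0097, 0, -0.0065, 0]
    - [0.1, 0, 0.02, 0, 0]
    - [0.1, 0, 0.02, 0, 0]
    - [0.1, 0, 0, 0, 0]

```text
time: 9.8
tool_pos: [534.5, 42.6, 198.8]
ee_rot: [0.711, -0.027, 0.032, -0.702]
contact_force: [-0.7, -0.7, 0.2]
grip_width: 0.244
```

```bash
cat > rep.py <<'E'
import sys
from sock import *
np.set_printoptions(precision=2,suppress=True)
d=shot('wrist',sys.argv[1]);s=ctrl.read_state()
r,w,z=sock(d);print('sock',r,z)
q,yb,n,e,M,T=held(d,s);b=s['tool_pos']+M@np.array([q[0]+q[2]*yb,yb,q[1]+q[3]*yb]);ax=M@np.array([q[2],1,q[3]])
print('bot',b,'axis',ax,'yb',yb,e)
v=np.array([530.3,52.1,b[2]])-b;print('to socket world',v,'tool',M.T@v); rel(None)
cv2.imwrite('pics/c_'+sys.argv[1],cv2.resize(cv2.imread('pics/'+sys.argv[1])[150:330,210:370],None,fx=3,fy=3,interpolation=2))
E
python3 rep.py w8.png
```

```text
sock ((529.9097900390625, 52.2139892578125), (64.31877136230469, 64.12350463867188), 85.19710540771484) 95.88875673302918
bot [534.2   46.7  149.59] axis [-0.02  0.02 -1.  ] yb 50.70969760609378 0.2847947187602244
to socket world [-3.9  5.4  0. ] tool [-4.33 -0.11  5.06]
t 9.85 tcp [535.2  42.6 200.4] xang -4.72 tilt y [ 0.01 -0.01 -1.  ] F [0.2 0.3 0. ] grip 0.242 q [-0.05 -0.14  1.85 -0.01  1.42  0.03]
```

View pics/c_w8.png

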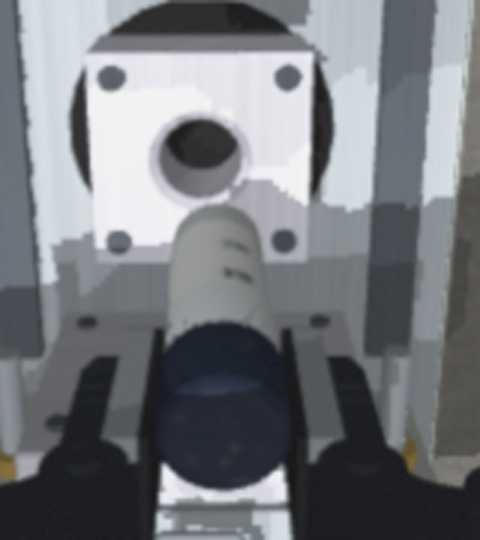

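>>> jog_arm:
  plan:
    - [0.1, -0.003, 0, 0.004, 0]
    - [0.1, 0, 0.02, 0, 0]
    - [0.1, 0, 0.003, 0, 0]

```text
time: 10.15
tool_pos: [535.3, 46.0, 181.3]
ee_rot: [0.711, -0.024, 0.035, -0.702]
contact_force: [-0.9, -0.2, -0.2]
grip_width: 0.248
```

```bash
python3 rep.py w9.png;python3 rep.py w9b.png
```

```text
sock ((529.9835205078125, 52.6539306640625), (65.15070343017578, 64.02125549316406), 85.42381286621094) 95.90803009722755
bot [535.49  50.02 131.92] axis [-0.01  0.02 -1.  ] yb 50.73803071535366 0.2665949043091735
to socket world [-5.19  2.08  0.  ] tool [-5.35 -0.12  1.64]
t 10.2 tcp [536.2  46.  182.7] xang -4.78 tilt y [ 0.02 -0.01 -1.  ] F [-0.6  0.1 -0.5] grip 0.245 q [-0.05 -0.13  1.87 -0.01  1.38  0.04]
sock ((529.9749145507812, 52.51411437988281), (65.60043334960938, 64.03337860107422), 85.40567016601562) 95.90590554234413
bot [536.49  50.02 133.46] axis [-0.    0.02 -1.  ] yb 50.022946443234076 0.2751461105060343
to socket world [-6.19  2.08  0.  ] tool [-6.34 -0.15  1.55]
t 10.25 tcp [536.6  46.  183.5] xang -4.78 tilt y [ 0.02 -0.01 -1.  ] F [ 0.1 -0.1 -1. ] grip 0.243 q [-0.05 -0.13  1.87 -0.01  1.38  0.04]
```

View pics/c_w9b.png

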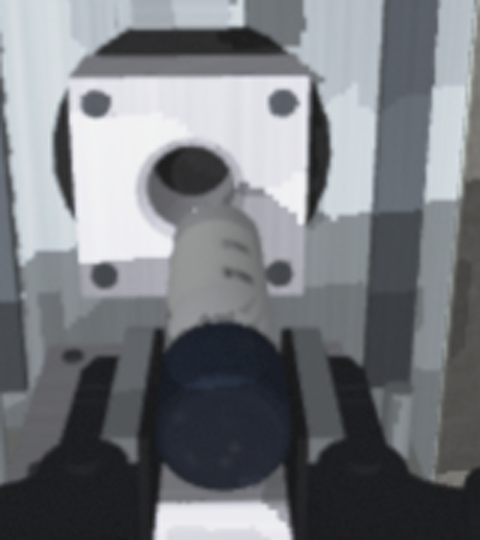

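```bash
python3 - <<'E'
from h import *
for i in range(3):
    viewer.read_camera('top'); rel(None)
E
```

```text
t 10.3 tcp [536.8  46.  184. ] xang -4.78 tilt y [ 0.02  -0.013 -1.   ] F [0.3 0.5 0.4] grip 0.243 q [-0.05 -0.13  1.87 -0.01  1.38  0.04]
t 10.35 tcp [536.9  46.  184.1] xang -4.79 tilt y [ 0.02  -0.013 -1.   ] F [-0.1  0.6  0.3] grip 0.252 q [-0.05 -0.13  1.87 -0.01  1.38  0.04]
t 10.4 tcp [536.9  45.9 184. ] xang -4.78 tilt y [ 0.02  -0.013 -1.   ] F [-1.   0.6 -1.1] grip 0.246 q [-0.05 -0.13  1.87 -0.01  1.38  0.04]
```

>>> jog_arm:
  plan:
    - [0.1, -0.006, 0, 0.0015, 0]

```text
time: 10.5
tool_pos: [531.5, 47.9, 184.8]
ee_rot: [0.711, -0.022, 0.037, -0.702]
contact_force: [-0.1, -0.4, -0.8]
grip_width: 0.251
```

```bash
python3 - <<'E'
from h import *
for i in range(3):
    viewer.read_camera('top'); rel(None)
E
python3 rep.py w10.png
```

```text
t 10.55 tcp [530.6  48.3 184.8] xang -4.77 tilt y [ 0.021 -0.013 -1.   ] F [-0.   0.5 -0.1] grip 0.245 q [-0.04 -0.15  1.89 -0.01  1.38  0.04]
t 10.6 tcp [530.8  48.2 184.6] xang -4.77 tilt y [ 0.021 -0.013 -1.   ] F [ 0.3 -0.5 -0.2] grip 0.249 q [-0.04 -0.15  1.89 -0.01  1.38  0.04]
t 10.65 tcp [530.9  48.1 184.4] xang -4.77 tilt y [ 0.021 -0.013 -1.   ] F [ 0.1  0.3 -0.5] grip 0.249 q [-0.04 -0.15  1.89 -0.01  1.38  0.04]
sock ((529.968017578125, 52.45050048828125), (64.87631225585938, 64.37108612060547), 84.97152709960938) 95.9112060954188
bot [531.43  52.1  135.14] axis [-0.    0.02 -1.  ] yb 49.04987771279846 0.26840913272339895
to socket world [-1.13 -0.    0.  ] tool [-1.13 -0.02 -0.1 ]
t 10.7 tcp [531.   48.1 184.2] xang -4.77 tilt y [ 0.02 -0.01 -1.  ] F [-0.1 -0.2 -0.6] grip 0.249 q [-0.04 -0.15  1.89 -0.01  1.38  0.04]
```

>>> jog_arm:
  plan:
    - [0.1, -0.001, 0.024, 0, 0]

```text
time: 10.8
tool_pos: [533.3, 47.7, 164.1]
ee_rot: [0.711, -0.019, 0.04, -0.702]
contact_force: [-0.2, -0.2, -0.2]
grip_width: 0.244
```

```bash
python3 - <<'E'
from h import *
for i in range(3):
    viewer.read_camera('top'); rel(None)
E
python3 rep.py w11.png
```

```text
t 10.85 tcp [529.3  47.8 157.2] xang -4.77 tilt y [ 0.018 -0.013 -1.   ] F [-1.5 -1.  -3.3] grip 0.251 q [-0.04 -0.13  1.91 -0.01  1.34  0.04]
t 10.9 tcp [528.4  47.9 157.3] xang -4.77 tilt y [ 0.015 -0.013 -1.   ] F [-1.   0.2  0.5] grip 0.252 q [-0.04 -0.13  1.91 -0.01  1.34  0.04]
t 10.95 tcp [529.1  47.9 158.6] xang -4.77 tilt y [ 0.017 -0.013 -1.   ] F [-0.8  0.   0.9] grip 0.251 q [-0.04 -0.13  1.91 -0.01  1.34  0.04]
sock ((530.0199584960938, 52.659217834472656), (65.45087432861328, 64.02838134765625), 85.40364837646484) 95.90778930258072
bot [529.38  51.9  109.6 ] axis [-0.01  0.02 -1.  ] yb 50.12621687559579 0.267533419160947
to socket world [0.92 0.2  0.  ] tool [0.9  0.02 0.28]
t 11.0 tcp [530.   47.8 159.8] xang -4.77 tilt y [ 0.02 -0.01 -1.  ] F [-0.8  0.9 -0.1] grip 0.246 q [-0.04 -0.13  1.91 -0.01  1.34  0.04]
```

View pics/c_w11.png

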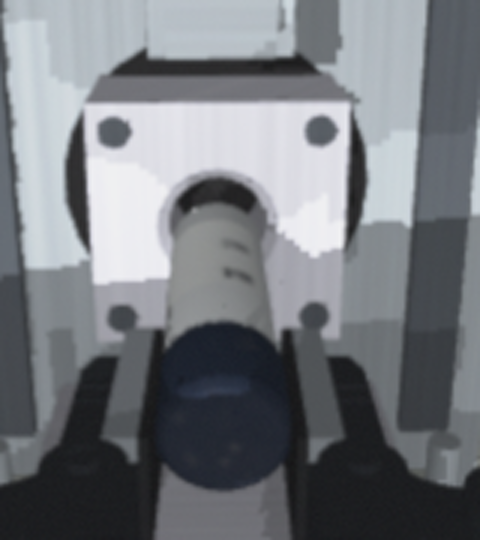

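>>> jog_arm:
  plan:
    - [0.1, 0, 0.012, 0, 0]

```text
time: 11.1
tool_pos: [532.2, 47.6, 150.4]
ee_rot: [0.711, -0.021, 0.038, -0.702]
contact_force: [-0.0, -0.5, 0.2]
grip_width: 0.251
```

```bash
python3 - <<'E'
from h import *
for i in range(4):
    viewer.read_camera('top'); rel(None)
E
python3 rep.py w12.png
```

```text
t 11.15 tcp [530.1  47.6 146.7] xang -4.77 tilt y [ 0.019 -0.013 -1.   ] F [-0.9  0.2 -2. ] grip 0.248 q [-0.04 -0.11  1.92 -0.01  1.32  0.04]
t 11.2 tcp [529.5  47.7 146.5] xang -4.77 tilt y [ 0.017 -0.013 -1.   ] F [-0.1  1.3 -0.1] grip 0.249 q [-0.04 -0.11  1.92 -0.01  1.32  0.04]
t 11.25 tcp [529.8  47.7 147. ] xang -4.77 tilt y [ 0.018 -0.013 -1.   ] F [-0.1 -0.7  0.1] grip 0.252 q [-0.04 -0.11  1.92 -0.01  1.32  0.04]
t 11.3 tcp [530.1  47.7 147.6] xang -4.77 tilt y [ 0.019 -0.013 -1.   ] F [ 0.2 -0.2 -0.3] grip 0.249 q [-0.04 -0.11  1.92 -0.01  1.32  0.04]
sock ((530.0791625976562, 53.34809494018555), (63.89304733276367, 64.0381088256836), 85.41004943847656) 95.87055290868001
bot [531.37  52.86  92.73] axis [ 0.02  0.05 -1.  ] yb 55.12040068399628 1.1773426479069549
to socket world [-1.07 -0.76  0.  ] tool [-1.   -0.01 -0.84]
t 11.35 tcp [530.3  47.7 147.9] xang -4.77 tilt y [ 0.02 -0.01 -1.  ] F [-0.1  1.2 -0.2] grip 0.247 q [-0.04 -0.12  1.92 -0.01  1.32  0.04]
```

View pics/c_w12.png

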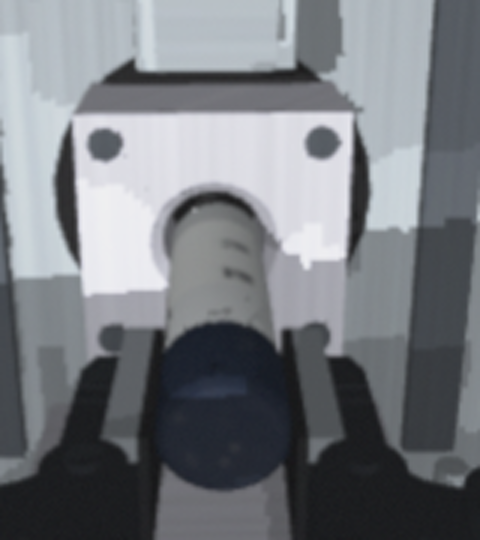

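>>> jog_arm:
  plan:
    - [0.1, -0.001, 0.01, 0, 0]

```text
time: 11.45
tool_pos: [531.0, 47.5, 139.7]
ee_rot: [0.711, -0.021, 0.038, -0.702]
contact_force: [-0.2, -0.1, 0.2]
grip_width: 0.248
```

```bash
python3 - <<'E'
from h import *
for i in range(4):
    viewer.read_camera('top'); rel(None)
E
python3 rep.py w13.png
```

```text
t 11.5 tcp [529.1  47.6 136.6] xang -4.77 tilt y [ 0.019 -0.013 -1.   ] F [-0.9 -0.1 -1.3] grip 0.251 q [-0.04 -0.11  1.93 -0.01  1.3   0.04]
t 11.55 tcp [528.6  47.6 136.4] xang -4.77 tilt y [ 0.017 -0.013 -1.   ] F [ 0.2  0.5 -0.9] grip 0.248 q [-0.04 -0.11  1.93 -0.01  1.3   0.04]
t 11.6 tcp [528.8  47.6 136.9] xang -4.77 tilt y [ 0.018 -0.013 -1.   ] F [-0.5  0.3  0.4] grip 0.249 q [-0.04 -0.11  1.93 -0.01  1.3   0.04]
t 11.65 tcp [529.2  47.6 137.4] xang -4.77 tilt y [ 0.018 -0.013 -1.   ] F [ 0.1 -0.4  1. ] grip 0.249 q [-0.04 -0.11  1.93 -0.01  1.3   0.04]
sock ((530.3092041015625, 56.00310516357422), (59.3675537109375, 64.02317810058594), 85.403076171875) 95.83365654924306
bot [529.99  52.53  88.18] axis [ 0.01  0.04 -1.  ] yb 49.458399661833646 1.4611004459758887
to socket world [ 0.31 -0.43  0.  ] tool [ 0.34  0.01 -0.4 ]
t 11.7 tcp [529.4  47.6 137.7] xang -4.77 tilt y [ 0.02 -0.01 -1.  ] F [ 0.7 -0.2  0.5] grip 0.25 q [-0.04 -0.11  1.93 -0.01  1.3   0.04]
```

View pics/c_w13.png

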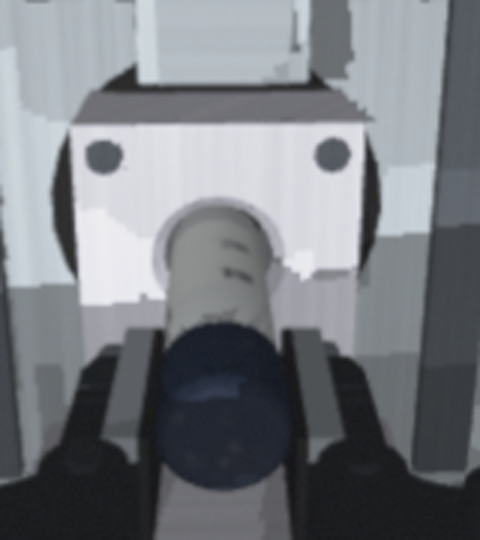

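The vial's lower end has entered the rim (crop (218,230)) without contact. I'll keep going down.

>>> jog_arm:
  plan:
    - [0.1, 0, 0.01, 0, 0]

```text
time: 11.8
tool_pos: [531.0, 47.5, 129.2]
ee_rot: [0.711, -0.021, 0.038, -0.702]
contact_force: [0.8, 0.2, -0.8]
grip_width: 0.249
```

```bash
python3 - <<'E'
from h import *
for i in range(4):
    viewer.read_camera('top'); rel(None)
E
python3 rep.py w14.png
```

```text
t 11.85 tcp [529.2  47.4 126.2] xang -4.78 tilt y [ 0.018 -0.013 -1.   ] F [-1.3 -0.3 -2.1] grip 0.248 q [-0.04 -0.09  1.94 -0.01  1.28  0.04]
t 11.9 tcp [528.6  47.5 126.1] xang -4.78 tilt y [ 0.016 -0.013 -1.   ] F [-0.3 -0.1 -0.8] grip 0.246 q [-0.04 -0.09  1.94 -0.01  1.28  0.04]
t 11.95 tcp [528.9  47.5 126.5] xang -4.78 tilt y [ 0.017 -0.013 -1.   ] F [ 1.1  0.9 -0.2] grip 0.248 q [-0.04 -0.09  1.94 -0.01  1.28  0.04]
t 12.0 tcp [529.2  47.5 127. ] xang -4.77 tilt y [ 0.018 -0.013 -1.   ] F [ 0.8  0.4 -0.7] grip 0.244 q [-0.04 -0.09  1.94 -0.01  1.28  0.04]
sock ((530.4830932617188, 58.159080505371094), (55.052398681640625, 64.03668975830078), 85.45353698730469) 95.81932753733591
bot [529.98  52.49  85.78] axis [ 0.01  0.06 -1.  ] yb 41.602547005633355 1.6466273474959883
to socket world [ 0.32 -0.39  0.  ] tool [ 0.35  0.01 -0.36]
t 12.05 tcp [529.5  47.5 127.4] xang -4.77 tilt y [ 0.02 -0.01 -1.  ] F [-0.2  0.3  0.4] grip 0.245 q [-0.04 -0.09  1.94 -0.01  1.28  0.04]
```

View pics/c_w14.png

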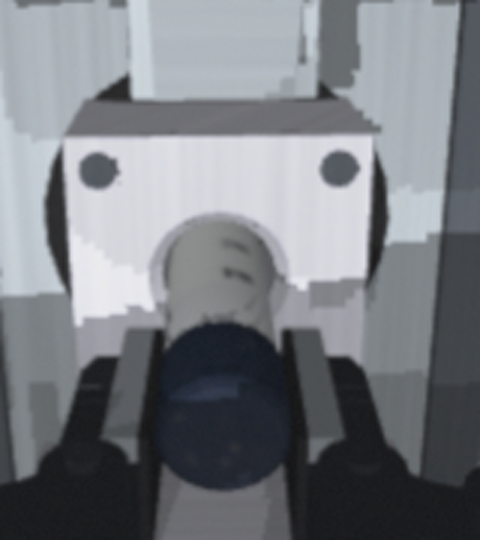

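>>> jog_arm:
  plan:
    - [0.1, 0, 0.008, 0, 0]

```text
time: 12.15
tool_pos: [530.8, 47.3, 120.7]
ee_rot: [0.711, -0.022, 0.037, -0.702]
contact_force: [-0.2, -0.3, 0.3]
grip_width: 0.249
```

```bash
python3 - <<'E'
from h import *
for i in range(5):
    viewer.read_camera('top'); rel(None)
E
```

```text
t 12.2 tcp [529.3  47.3 118.3] xang -4.78 tilt y [ 0.018 -0.013 -1.   ] F [-1.3 -1.3 -1. ] grip 0.25 q [-0.04 -0.08  1.94 -0.01  1.26  0.04]
t 12.25 tcp [528.9  47.4 118.1] xang -4.78 tilt y [ 0.017 -0.013 -1.   ] F [ 0.3  0.7 -0. ] grip 0.245 q [-0.04 -0.08  1.94 -0.01  1.27  0.04]
t 12.3 tcp [529.1  47.4 118.5] xang -4.78 tilt y [ 0.017 -0.013 -1.   ] F [-0.4  0.4 -1.1] grip 0.249 q [-0.04 -0.08  1.94 -0.01  1.27  0.04]
t 12.35 tcp [529.3  47.4 118.9] xang -4.78 tilt y [ 0.018 -0.013 -1.   ] F [-0.1 -0.1 -0.4] grip 0.249 q [-0.04 -0.09  1.94 -0.01  1.27  0.04]
t 12.4 tcp [529.5  47.4 119.3] xang -4.77 tilt y [ 0.018 -0.013 -1.   ] F [-0.6  0.3 -0.2] grip 0.25 q [-0.04 -0.09  1.94 -0.01  1.27  0.04]
```

>>> jog_arm:
  plan:
    - [0.1, 0, 0.004, 0, 0]

```text
time: 12.5
tool_pos: [530.3, 47.3, 116.0]
ee_rot: [0.711, -0.022, 0.037, -0.702]
contact_force: [0.0, 0.2, 0.4]
grip_width: 0.248
```

```bash
python3 - <<'E'
from h import *
for i in range(5):
    viewer.read_camera('top'); rel(None)
E
python3 rep.py w15.png
```

```text
t 12.55 tcp [529.5  47.3 114.8] xang -4.78 tilt y [ 0.018 -0.013 -1.   ] F [-0.7  0.4 -0.3] grip 0.251 q [-0.04 -0.08  1.95 -0.01  1.26  0.04]
t 12.6 tcp [529.3  47.3 114.7] xang -4.77 tilt y [ 0.017 -0.013 -1.   ] F [-0.  -0.6 -0.9] grip 0.246 q [-0.04 -0.08  1.95 -0.01  1.26  0.04]
t 12.65 tcp [529.4  47.3 114.9] xang -4.78 tilt y [ 0.018 -0.013 -1.   ] F [-0.1 -0.7 -0.4] grip 0.247 q [-0.04 -0.08  1.95 -0.01  1.26  0.04]
t 12.7 tcp [529.5  47.3 115.1] xang -4.77 tilt y [ 0.018 -0.013 -1.   ] F [0.3 0.2 0.5] grip 0.246 q [-0.04 -0.08  1.95 -0.01  1.26  0.04]
t 12.75 tcp [529.6  47.3 115.2] xang -4.77 tilt y [ 0.018 -0.013 -1.   ] F [-0.   0.4 -0.1] grip 0.247 q [-0.04 -0.08  1.95 -0.01  1.26  0.04]
sock ((530.4325561523438, 57.277130126953125), (57.038204193115234, 64.11801147460938), 85.53629302978516) 95.7606372716336
bot [530.2   52.3   86.62] axis [ 0.    0.09 -1.  ] yb 28.628963796997013 2.1147649700116906
to socket world [ 0.1 -0.2  0. ] tool [ 0.11  0.   -0.19]
t 12.8 tcp [529.7  47.3 115.3] xang -4.78 tilt y [ 0.02 -0.01 -1.  ] F [-0.5  0.2 -0.8] grip 0.249 q [-0.04 -0.08  1.95 -0.01  1.26  0.04]
```

View pics/c_w15.png

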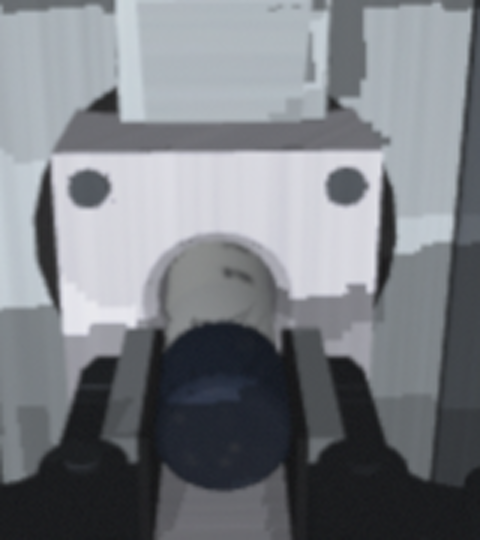

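>>> jog_arm:
  plan:
    - [0.1, 0, 0.0025, 0, 0]

```text
time: 12.9
tool_pos: [530.1, 47.3, 113.3]
ee_rot: [0.711, -0.022, 0.037, -0.702]
contact_force: [-0.8, 0.2, 7.9]
grip_width: 0.251
```

```bash
python3 - <<'E'
from h import *
for i in range(5):
    d=viewer.read_camera('wrist'); rel(None)
X=cloud(d);T=X[240:320,260:310].reshape(-1,3);T=T[np.isfinite(T[:,0])&(T[:,2]>133)&(np.hypot(T[:,0]-530,T[:,1]-52)<14)];print(len(T),np.percentile(T[:,2],[50,90,98]),T.mean(0))
E
```

```text
t 12.95 tcp [530.2  47.4 113.4] xang -4.77 tilt y [ 0.019 -0.013 -1.   ] F [-0.3 -0.4  1.8] grip 0.247 q [-0.04 -0.08  1.95 -0.01  1.25  0.04]
t 13.0 tcp [530.2  47.3 113.4] xang -4.77 tilt y [ 0.019 -0.013 -1.   ] F [-0.9  0.2  1.8] grip 0.245 q [-0.04 -0.08  1.95 -0.01  1.25  0.04]
t 13.05 tcp [530.2  47.3 113.3] xang -4.77 tilt y [ 0.019 -0.013 -1.   ] F [0.7 0.6 1.7] grip 0.251 q [-0.04 -0.08  1.95 -0.01  1.25  0.04]
t 13.1 tcp [530.2  47.3 113.4] xang -4.77 tilt y [ 0.02  -0.013 -1.   ] F [-0.8  0.4  1.8] grip 0.25 q [-0.04 -0.08  1.95 -0.01  1.25  0.04]
t 13.15 tcp [530.2  47.3 113.4] xang -4.77 tilt y [ 0.019 -0.013 -1.   ] F [-0.7  0.1  2.3] grip 0.248 q [-0.04 -0.08  1.95 -0.01  1.25  0.04]
1892 [139.2081559  140.47175643 149.47958941] [531.25139329  53.14414096 139.22437182]
```

The floor was touched at 8 N, and the cap top is at about 140 mm, so the vial is seated. Now I let go.

>>> jog_arm:
  plan:
    - [0.45, 0, 0, 0, 0]
    - [0.45, 0, 0, 0, 0]
    - [0.45, 0, 0, 0, 0]

```text
time: 13.45
tool_pos: [529.5, 47.2, 112.5]
ee_rot: [0.711, -0.023, 0.036, -0.702]
contact_force: [-0.8, 0.1, 0.0]
grip_width: 0.451
```

```bash
python3 - <<'E'
from h import *
for i in range(5):
    d=shot('wrist','w16.png' if i==4 else None); rel(None)
E
```

```text
t 13.5 tcp [529.4  47.2 112.4] xang -4.77 tilt y [ 0.018 -0.013 -1.   ] F [-0.6 -0.1  0.1] grip 0.452 q [-0.04 -0.08  1.95 -0.01  1.25  0.04]
t 13.55 tcp [529.5  47.3 112.5] xang -4.77 tilt y [ 0.018 -0.013 -1.   ] F [ 0.3  0.3 -0.2] grip 0.449 q [-0.04 -0.08  1.95 -0.01  1.25  0.04]
t 13.6 tcp [529.6  47.2 112.6] xang -4.77 tilt y [ 0.018 -0.013 -1.   ] F [-0.5  0.1  0.1] grip 0.453 q [-0.04 -0.08  1.95 -0.01  1.25  0.04]
t 13.65 tcp [529.7  47.2 112.7] xang -4.77 tilt y [ 0.018 -0.013 -1.   ] F [-0.1 -0.7 -0.2] grip 0.443 q [-0.04 -0.08  1.95 -0.01  1.25  0.04]
t 13.7 tcp [529.7  47.2 112.8] xang -4.78 tilt y [ 0.018 -0.013 -1.   ] F [-0.1 -0.2  0.6] grip 0.452 q [-0.04 -0.08  1.95 -0.01  1.25  0.04]
```

View pics/w16.png

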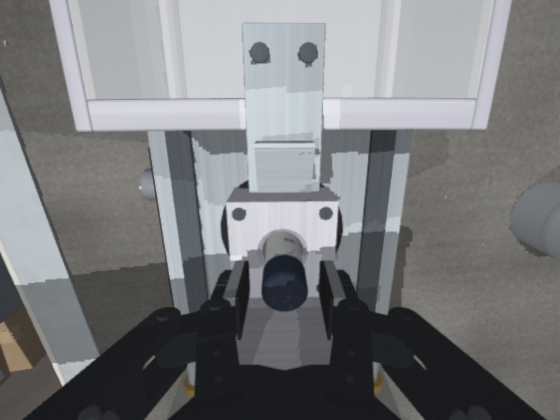

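>>> jog_arm:
  plan:
    - [0.45, 0.0005, -0.01, 0, 0]
    - [0.45, 0.0005, -0.02, 0, 0]
    - [0.45, 0.0005, -0.03, 0, 0]
    - [0.45, 0, -0.04, 0, 0]
    - [0.1, 0, -0.04, 0, 0]
    - [0.0, 0, 0, 0, 0]

```text
time: 14.3
tool_pos: [527.8, 49.1, 259.8]
ee_rot: [0.711, -0.023, 0.035, -0.702]
contact_force: [1.4, -0.2, 0.4]
grip_width: 0.117
```

```bash
python3 - <<'E'
from h import *
np.set_printoptions(precision=1,suppress=True)
for i in range(3): viewer.read_camera('top')
d=shot('top','t17.png');X=cloud(d)
for x0 in range(380,760,40):
    print(x0,[ (y,int(np.nanmax(np.where((abs(X[...,0]-x0)<20)&(abs(X[...,1]-y)<20),X[...,2],-1)))) for y in range(200,420,20)])
w=shot('wrist','w17.png')
L=models.landmark_of('guard_handle',w);print([(l['p'],l['point'],atz(w,*l['point'],190)) for l in L])
rel([540,238,250])
E
```

```text
380 [(200, -1), (220, 6), (240, 6), (260, 6), (280, 7), (300, 7), (320, 6), (340, 6), (360, 6), (380, 35), (400, 368)]
420 [(200, -1), (220, 5), (240, 5), (260, 6), (280, 8), (300, 8), (320, 7), (340, 7), (360, 5), (380, 6), (400, 7)]
460 [(200, 159), (220, 159), (240, 159), (260, 159), (280, 158), (300, 77), (320, 77), (340, 6), (360, 6), (380, 7), (400, 364)]
500 [(200, 202), (220, 197), (240, 163), (260, 161), (280, 160), (300, 78), (320, 78), (340, 5), (360, 6), (380, 6), (400, 366)]
540 [(200, 200), (220, 195), (240, 162), (260, 162), (280, 159), (300, 65), (320, 65), (340, 5), (360, 6), (380, 6), (400, 371)]
580 [(200, 199), (220, 161), (240, 161), (260, 160), (280, 159), (300, 65), (320, 65), (340, 6), (360, 6), (380, 7), (400, 376)]
620 [(200, 159), (220, 159), (240, 160), (260, 160), (280, 159), (300, 78), (320, 76), (340, 7), (360, 6), (380, 6), (400, 382)]
660 [(200, 6), (220, 6), (240, 6), (260, 6), (280, 5), (300, 7), (320, 7), (340, 7), (360, 6), (380, 6), (400, 386)]
700 [(200, 5), (220, 7), (240, 7), (260, 7), (280, 7), (300, 7), (320, 7), (340, 7), (360, 5), (380, 6), (400, 390)]
740 [(200, 8), (220, 8), (240, 6), (260, 6), (280, 6), (300, 136), (320, 145), (340, 147), (360, 147), (380, 131), (400, 390)]
[(0.9, [0.0, 290.8], array([541.4, 196.3, 190. ])), (0.53, [323.4, 385.9], array([605. , -43.1, 190. ]))]
t 14.6 tcp [523.6  49.2 249.4] xang -4.79 tilt y [ 0. -0. -1.] F [-1.1  0.3 -0.7] grip -0.003 q [-0.  -0.2  1.8 -0.   1.5  0. ]
shift tool m [ 0.  -0.   0.2]
```

View pics/w17.png

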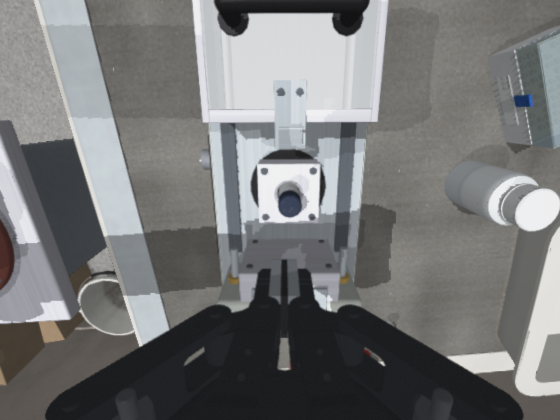

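>>> jog_arm:
  plan:
    - [0, 0, -0.003, 0.03, 0]
    - [0, 0, -0.003, 0.04, 0]
    - [0, 0, -0.002, 0.04, 0]
    - [0, 0, -0.002, 0.04, 0]
    - [0, 0, -0.002, 0.025, 0]
    - [0, 0, 0, 0.01, 0]

```text
time: 15.2
tool_pos: [536.2, 237.3, 248.4]
ee_rot: [0.712, -0.037, 0.026, -0.7]
contact_force: [-0.0, -0.5, -0.7]
grip_width: 0.0
```

```bash
python3 - <<'E'
from h import *
for i in range(4): viewer.read_camera('top');rel([540,235,168])
w=shot('wrist','w18.png');s=shot('scene','s18.png')
E
```

```text
t 15.25 tcp [535.9 237.7 247.9] xang -5.09 tilt y [-0.017 -0.016 -1.   ] F [-1.5  0.3  0.5] grip 0.004 q [ 0.3  -0.03  1.67 -0.01  1.52  0.38]
shift tool m [ 0.0055  0.0799 -0.0009]
t 15.3 tcp [536.1 236.1 248.1] xang -5.14 tilt y [-0.017 -0.017 -1.   ] F [ 0.4 -0.3 -0.5] grip -0.002 q [ 0.29 -0.03  1.67 -0.01  1.52  0.38]
shift tool m [0.0052 0.0801 0.0007]
t 15.35 tcp [536.3 235.2 248.6] xang -5.21 tilt y [-0.016 -0.017 -1.   ] F [-0.3  0.3 -0.1] grip 0.003 q [ 0.29 -0.04  1.67 -0.01  1.52  0.38]
shift tool m [0.0048 0.0805 0.0017]
t 15.4 tcp [536.6 234.6 249. ] xang -5.28 tilt y [-0.015 -0.017 -1.   ] F [ 0.2 -0.   0. ] grip -0.004 q [ 0.29 -0.04  1.67 -0.01  1.52  0.38]
shift tool m [0.0045 0.081  0.0022]
```

View pics/w18.png

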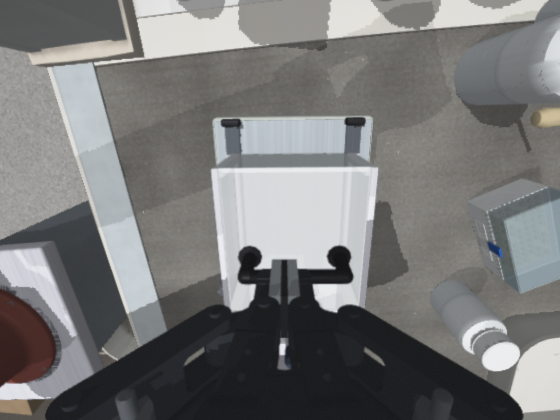

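View pics/s18.png

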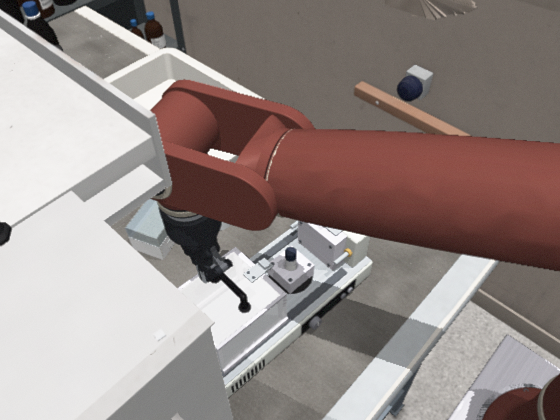

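```bash
python3 - <<'E'
from h import *
np.set_printoptions(precision=1,suppress=True)
w=shot('wrist');X=cloud(w);s=ctrl.read_state()
for c0,c1 in[(245,268),(302,340)]:
    P=X[240:295,c0:c1].reshape(-1,3);P=P[np.isfinite(P[:,0])&(P[:,2]>180)&(P[:,2]<200)]
    print(len(P),P.mean(0),P.min(0),P.max(0))
print('tcp px',proj(w,[s['tool_pos'],[541,194.5,190],[540,235,168]]))
rel([540,235,168])
E
```

```text
218 [507.8 202.2 192.2] [502.2 195.2 180. ] [515.4 205.8 197.1]
457 [565.8 196.9 193.5] [552.2 189.  180.2] [578.9 201.9 197.6]
tcp px [[282.4 273.8]
 [293.4 277. ]
 [287.7 219.9]]
t 15.55 tcp [537.  234.2 250. ] xang -5.35 tilt y [-0. -0. -1.] F [0.2 0.2 0.7] grip 0.001 q [ 0.3 -0.   1.7 -0.   1.5  0.4]
shift tool m [0.  0.1 0. ]
```

>>> jog_arm:
  plan:
    - [0, 0.002, 0.02, 0, 0]
    - [0, 0, 0.025, 0, 0]
    - [0, 0, 0.015, 0, 0]
    - [0, 0, 0.005, 0, 0]

```text
time: 15.95
tool_pos: [540.4, 229.4, 186.4]
ee_rot: [0.712, -0.037, 0.033, -0.701]
contact_force: [-0.3, 0.1, -0.4]
grip_width: 0.004
```

```bash
python3 - <<'E'
from h import *
for i in range(4): viewer.read_camera('top');rel([540,225,172])
w=shot('wrist','w19.png')
E
```

```text
t 16.0 tcp [540.2 229.4 186. ] xang -5.66 tilt y [-0.008 -0.015 -1.   ] F [ 0.   0.6 -1.1] grip 0.007 q [ 0.28  0.    1.74 -0.01  1.41  0.38]
shift tool m [ 0.0003  0.0141 -0.0042]
t 16.05 tcp [540.6 229.8 187.2] xang -5.65 tilt y [-0.007 -0.015 -1.   ] F [ 0.3 -0.5 -0.3] grip -0.005 q [ 0.28  0.    1.74 -0.01  1.41  0.38]
shift tool m [-0.0001  0.0153 -0.0046]
t 16.1 tcp [541.2 230.2 188.3] xang -5.63 tilt y [-0.005 -0.014 -1.   ] F [ 1.  -0.3  0.8] grip 0.003 q [ 0.28  0.    1.74 -0.01  1.41  0.38]
shift tool m [-0.0006  0.0164 -0.005 ]
t 16.15 tcp [541.6 230.4 189.1] xang -5.62 tilt y [-0.004 -0.014 -1.   ] F [0.8 0.2 0.8] grip -0.002 q [ 0.28  0.    1.74 -0.01  1.41  0.38]
shift tool m [-0.001   0.0172 -0.0053]
```

View pics/w19.png

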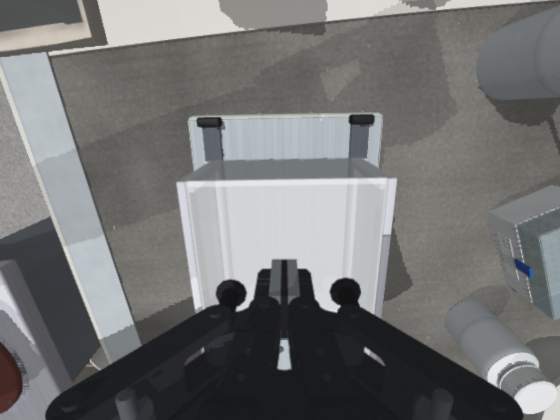

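>>> jog_arm:
  plan:
    - [0, -0.001, 0.013, 0, 0]

```text
time: 16.3
tool_pos: [542.8, 231.1, 179.6]
ee_rot: [0.71, -0.033, 0.036, -0.702]
contact_force: [-0.9, 0.5, -0.2]
grip_width: -0.003
```

```bash
python3 - <<'E'
from h import *
for i in range(5): viewer.read_camera('top');rel([540,225,172])
E
```

```text
t 16.35 tcp [540.7 230.6 175.5] xang -5.6 tilt y [-0.003 -0.013 -1.   ] F [-0.9  0.8 -1.8] grip -0.0 q [ 0.28  0.01  1.75 -0.01  1.39  0.38]
shift tool m [-0.0001  0.0036 -0.0056]
t 16.4 tcp [540.  230.4 175.1] xang -5.6 tilt y [-0.005 -0.014 -1.   ] F [-0.6 -0.2 -0.6] grip 0.001 q [ 0.28  0.01  1.75 -0.01  1.39  0.38]
shift tool m [ 0.0005  0.0032 -0.0053]
t 16.45 tcp [540.1 230.4 175.5] xang -5.6 tilt y [-0.005 -0.014 -1.   ] F [-0.1  0.5  0.6] grip 0.003 q [ 0.28  0.01  1.75 -0.01  1.39  0.38]
shift tool m [ 0.0004  0.0035 -0.0054]
t 16.5 tcp [540.4 230.5 175.9] xang -5.6 tilt y [-0.004 -0.014 -1.   ] F [0.6 1.3 0.5] grip 0.002 q [ 0.28  0.01  1.75 -0.01  1.39  0.38]
shift tool m [ 0.0001  0.004  -0.0054]
t 16.55 tcp [540.7 230.5 176.3] xang -5.6 tilt y [-0.003 -0.014 -1.   ] F [ 0.4 -0.1 -0.3] grip -0.001 q [ 0.28  0.01  1.75 -0.01  1.39  0.38]
shift tool m [-0.0001  0.0044 -0.0055]
```

>>> jog_arm:
  plan:
    - [0, 0, 0.003, -0.008, 0]
    - [0, 0, 0.001, -0.008, 0]
    - [0, 0, 0.001, -0.008, 0]

```text
time: 16.85
tool_pos: [538.7, 206.2, 172.4]
ee_rot: [0.711, -0.034, 0.034, -0.702]
contact_force: [0.4, 2.0, 1.8]
grip_width: 0.001
```

```bash
python3 - <<'E'
from h import *
for i in range(3): d=viewer.read_camera('top');rel(None)
print([(l['p'],l['point'],atz(d,*l['point'],155)) for l in models.landmark_of('guard_lead',d)])
E
```

```text
t 16.9 tcp [538.5 204.9 172.1] xang -5.55 tilt y [-0.002 -0.014 -1.   ] F [ 0.2 -0.7 -0.9] grip -0.003 q [ 0.24 -0.01  1.78 -0.01  1.38  0.34]
t 16.95 tcp [538.5 205.2 172. ] xang -5.59 tilt y [-0.002 -0.014 -1.   ] F [-0.3  0.2 -0.2] grip -0.002 q [ 0.24 -0.01  1.78 -0.01  1.38  0.34]
t 17.0 tcp [538.5 205.7 172. ] xang -5.57 tilt y [-0.002 -0.014 -1.   ] F [-0.5  0.4 -0.3] grip -0.001 q [ 0.24 -0.01  1.78 -0.01  1.38  0.34]
[(0.76, [261.8, 216.3], array([529.40413625, 112.94434071, 155.        ]))]
```

>>> jog_arm:
  plan:
    - [0, 0, 0, -0.008, 0]
    - [0, 0, 0, -0.01, 0]
    - [0, 0, 0, -0.01, 0]
    - [0, 0, 0, -0.01, 0]
    - [0, 0, 0, -0.01, 0]
    - [0, 0, 0, -0.008, 0]

```text
time: 17.65
tool_pos: [533.1, 147.4, 172.5]
ee_rot: [0.71, -0.034, 0.034, -0.702]
contact_force: [0.7, 1.4, -0.5]
grip_width: 0.006
```

```bash
python3 - <<'E'
from h import *
for i in range(4): d=viewer.read_camera('top');rel(None)
print([(l['p'],l['point'],atz(d,*l['point'],155)) for l in models.landmark_of('guard_lead',d)])
d=shot('scene','s20.png');w=shot('wrist','w20.png')
E
```

```text
t 17.7 tcp [533.  146.2 172.5] xang -5.51 tilt y [-0.001 -0.013 -1.   ] F [ 1.5 -1.3 -0.3] grip 0.002 q [ 0.14 -0.07  1.84 -0.01  1.38  0.24]
t 17.75 tcp [533.  146.9 172.5] xang -5.53 tilt y [-0.001 -0.012 -1.   ] F [-0.3 -0.   0.7] grip 0.005 q [ 0.14 -0.07  1.84 -0.01  1.38  0.24]
t 17.8 tcp [533.  147.5 172.5] xang -5.51 tilt y [-0.001 -0.012 -1.   ] F [ 0.3 -0.   0.3] grip 0.003 q [ 0.14 -0.07  1.84 -0.01  1.38  0.24]
t 17.85 tcp [533.1 147.9 172.5] xang -5.48 tilt y [-0.001 -0.012 -1.   ] F [-0.8 -0.1 -0.1] grip -0.002 q [ 0.14 -0.07  1.84 -0.01  1.38  0.24]
[(0.74, [261.3, 249.1], array([529.42520461,  51.31740664, 155.        ]))]
```

View pics/s20.png

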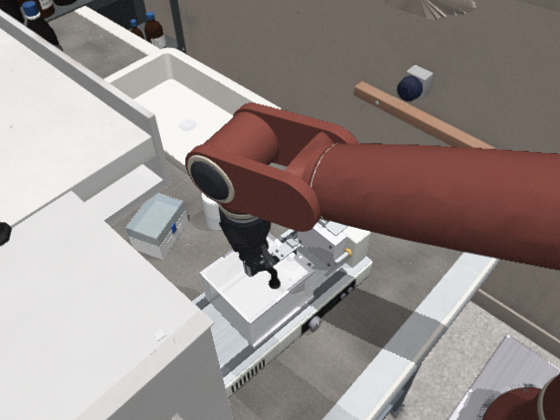

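View pics/w20.png

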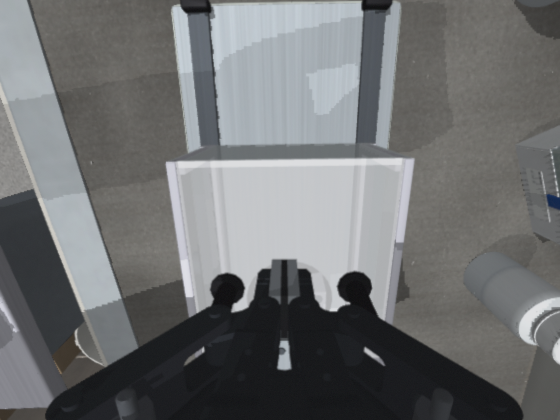

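>>> jog_arm:
  plan:
    - [0, 0, 0, -0.008, 0]
    - [0, 0, 0, -0.008, 0]
    - [0, 0, 0, -0.008, 0]
    - [0, 0, 0, -0.007, 0]
    - [0, 0, 0, -0.006, 0]

```text
time: 18.5
tool_pos: [529.8, 110.9, 172.7]
ee_rot: [0.709, -0.032, 0.033, -0.703]
contact_force: [0.8, 1.8, -0.8]
grip_width: -0.004
```

```bash
cat > g.py <<'E'
from h import *
for i in range(4): d=viewer.read_camera('top');rel(None)
print([(l['p'],l['point'],atz(d,*l['point'],155)) for l in models.landmark_of('guard_lead',d)][:1])
w=shot('wrist');X=cloud(w)
m=(abs(X[...,2]-157)<5)&(abs(X[...,0]-530)<45)
m[260:]=False
# rear edge of the roof = largest y of roof-level points
P=X[m];print('rear edge y pct',np.percentile(P[:,1],[90,97,99]),len(P))
E
python3 g.py
```

```text
t 18.55 tcp [529.7 110.  172.7] xang -5.31 tilt y [-0.   -0.01 -1.  ] F [ 0.6 -0.7  0.2] grip 0.001 q [ 0.07 -0.1   1.87 -0.01  1.38  0.17]
t 18.6 tcp [529.6 110.4 172.8] xang -5.32 tilt y [-0.   -0.01 -1.  ] F [0.3 0.6 0.6] grip 0.001 q [ 0.07 -0.1   1.87 -0.01  1.38  0.17]
t 18.65 tcp [529.7 110.8 172.8] xang -5.31 tilt y [-0.   -0.01 -1.  ] F [ 0.1  0.1 -1.4] grip -0.001 q [ 0.07 -0.1   1.87 -0.01  1.38  0.17]
t 18.7 tcp [529.7 111.2 172.8] xang -5.28 tilt y [ 0.    -0.009 -1.   ] F [-0.8  0.8 -0. ] grip 0.001 q [ 0.07 -0.1   1.87 -0.01  1.38  0.17]
[(0.62, [260.4, 266.6], array([530.5889071 ,  18.45977457, 155.        ]))]
rear edge y pct [168.0310076  172.18372325 174.19367711] 15930
```

>>> jog_arm:
  plan:
    - [0, 0, 0, -0.006, 0]
    - [0, 0, 0, -0.006, 0]
    - [0, 0, 0, -0.005, 0]

```text
time: 19.1
tool_pos: [528.3, 95.1, 172.9]
ee_rot: [0.709, -0.031, 0.032, -0.704]
contact_force: [1.2, 2.2, -1.4]
grip_width: 0.0
```

```bash
python3 g.py
```

```text
t 19.15 tcp [528.2  94.3 172.9] xang -5.17 tilt y [ 0.    -0.009 -1.   ] F [-0.2  0.7  0.4] grip -0.002 q [ 0.04 -0.12  1.88 -0.01  1.38  0.13]
t 19.2 tcp [528.2  94.5 172.9] xang -5.19 tilt y [ 0.    -0.009 -1.   ] F [ 0.2 -0.2  0.4] grip 0.001 q [ 0.04 -0.12  1.88 -0.01  1.38  0.14]
t 19.25 tcp [528.2  94.7 172.9] xang -5.19 tilt y [ 0.    -0.008 -1.   ] F [-0.2  0.4  0.2] grip -0.006 q [ 0.04 -0.12  1.88 -0.01  1.38  0.14]
t 19.3 tcp [528.2  94.9 172.9] xang -5.18 tilt y [ 0.    -0.008 -1.   ] F [1.  0.4 0.3] grip -0.002 q [ 0.04 -0.12  1.88 -0.01  1.38  0.14]
[(0.95, [263.8, 276.2], array([523.92341939,   0.54478794, 155.        ]))]
rear edge y pct [152.36737079 156.53395614 158.60965798] 16181
```

>>> jog_arm:
  plan:
    - [0, 0, 0, -0.005, 0]
    - [0, 0, 0, -0.005, 0]

```text
time: 19.6
tool_pos: [527.4, 85.8, 173.0]
ee_rot: [0.709, -0.031, 0.032, -0.704]
contact_force: [-0.1, 1.8, -0.5]
grip_width: -0.002
```

```bash
cat > s.py <<'E'
from h import *
for i in range(2): d=viewer.read_camera('wrist');rel(None)
E
python3 s.py
```

```text
t 19.65 tcp [527.3  85.  173. ] xang -5.11 tilt y [ 0.    -0.008 -1.   ] F [ 1.5 -0.2 -0. ] grip 0.002 q [ 0.02 -0.12  1.88 -0.01  1.38  0.12]
t 19.7 tcp [527.3  85.1 173.1] xang -5.14 tilt y [ 0.    -0.008 -1.   ] F [-0.1  0.9  0.3] grip -0.002 q [ 0.02 -0.12  1.88 -0.01  1.38  0.12]
```

>>> jog_arm:
  plan:
    - [0, 0, 0, -0.004, 0]

```text
time: 19.8
tool_pos: [526.9, 81.2, 173.1]
ee_rot: [0.709, -0.031, 0.032, -0.704]
contact_force: [-0.1, 0.8, -1.1]
grip_width: 0.0
```

```bash
python3 s.py
```

```text
t 19.85 tcp [526.9  80.7 173.1] xang -5.15 tilt y [ 0.    -0.007 -1.   ] F [ 0.9  1.7 -0.3] grip -0.003 q [ 0.02 -0.12  1.88 -0.01  1.38  0.11]
t 19.9 tcp [526.9  80.8 173.1] xang -5.16 tilt y [ 0.    -0.008 -1.   ] F [-0.1  1.  -2.1] grip -0.002 q [ 0.02 -0.12  1.88 -0.01  1.38  0.11]
```

>>> jog_arm:
  plan:
    - [0, 0, 0, -0.003, 0]

```text
time: 20.0
tool_pos: [526.7, 78.6, 173.1]
ee_rot: [0.708, -0.031, 0.032, -0.704]
contact_force: [1.5, 5.1, -0.5]
grip_width: 0.002
```

```bash
python3 s.py
```

```text
t 20.05 tcp [526.7  78.3 173.1] xang -5.16 tilt y [ 0.001 -0.006 -1.   ] F [ 0.8  5.2 -0.6] grip 0.0 q [ 0.01 -0.13  1.89 -0.01  1.38  0.1 ]
t 20.1 tcp [526.7  78.3 173.1] xang -5.17 tilt y [ 0.001 -0.006 -1.   ] F [ 0.5  5.1 -0.3] grip -0.003 q [ 0.01 -0.13  1.89 -0.01  1.38  0.1 ]
```

>>> jog_arm:
  plan:
    - [0, 0, 0, -0.003, 0]

```text
time: 20.2
tool_pos: [526.6, 76.7, 173.1]
ee_rot: [0.707, -0.031, 0.032, -0.705]
contact_force: [1.5, 8.0, -0.1]
grip_width: -0.002
```

```bash
python3 s.py
```

```text
t 20.25 tcp [526.6  76.3 173.1] xang -5.15 tilt y [ 0.001 -0.003 -1.   ] F [ 0.2  7.3 -1.1] grip -0.006 q [ 0.01 -0.13  1.89 -0.    1.38  0.1 ]
t 20.3 tcp [526.6  76.3 173.1] xang -5.15 tilt y [ 0.001 -0.004 -1.   ] F [ 1.8  6.5 -1.2] grip 0.004 q [ 0.01 -0.13  1.89 -0.    1.38  0.1 ]
```

>>> jog_arm:
  plan:
    - [0, 0, 0, -0.003, 0]

```text
time: 20.4
tool_pos: [526.5, 74.9, 173.2]
ee_rot: [-0.706, 0.031, -0.032, 0.706]
contact_force: [1.4, 8.2, -0.7]
grip_width: -0.001
```

```bash
python3 s.py
```

```text
t 20.45 tcp [526.4  74.5 173.1] xang -5.12 tilt y [ 0.002 -0.    -1.   ] F [ 1.1  7.5 -1.1] grip -0.001 q [ 0.   -0.13  1.89 -0.    1.38  0.09]
t 20.5 tcp [526.4  74.5 173.1] xang -5.13 tilt y [ 0.002 -0.001 -1.   ] F [ 0.6  7.3 -1. ] grip -0.002 q [ 0.   -0.13  1.89 -0.    1.38  0.09]
```

>>> jog_arm:
  plan:
    - [0, 0, 0, -0.003, 0]

```text
time: 20.6
tool_pos: [526.3, 73.3, 173.2]
ee_rot: [-0.705, 0.031, -0.032, 0.708]
contact_force: [1.9, 9.2, -0.5]
grip_width: 0.005
```

```bash
python3 s.py
```

```text
t 20.65 tcp [526.3  72.9 173.2] xang -5.1 tilt y [ 0.003  0.003 -1.   ] F [ 1.3  7.6 -0.9] grip 0.004 q [-0.   -0.13  1.89  0.    1.38  0.08]
t 20.7 tcp [526.3  72.8 173.2] xang -5.11 tilt y [ 0.003  0.003 -1.   ] F [ 1.1  7.7 -1.5] grip -0.0 q [-0.   -0.13  1.89  0.    1.38  0.08]
```

>>> jog_arm:
  plan:
    - [0, 0, 0, -0.003, 0]

```text
time: 20.8
tool_pos: [526.2, 71.7, 173.2]
ee_rot: [-0.704, 0.03, -0.032, 0.709]
contact_force: [2.2, 9.9, -0.7]
grip_width: 0.001
```

```bash
python3 s.py
```

```text
t 20.85 tcp [526.2  71.3 173.2] xang -5.08 tilt y [ 0.003  0.006 -1.   ] F [ 2.1  7.9 -1.7] grip -0.001 q [-0.01 -0.13  1.89  0.01  1.38  0.08]
t 20.9 tcp [526.2  71.3 173.2] xang -5.08 tilt y [ 0.003  0.006 -1.   ] F [ 2.   9.4 -0.9] grip -0.001 q [-0.01 -0.13  1.89  0.01  1.38  0.08]
```

>>> jog_arm:
  plan:
    - [0, 0, 0, -0.003, 0]

```text
time: 21.0
tool_pos: [526.1, 70.2, 173.2]
ee_rot: [-0.703, 0.03, -0.032, 0.71]
contact_force: [2.1, 9.4, -1.8]
grip_width: -0.003
```

```bash
python3 s.py
```

```text
t 21.05 tcp [526.1  69.8 173.2] xang -5.05 tilt y [ 0.004  0.01  -1.   ] F [ 1.7  8.  -0.2] grip 0.001 q [-0.01 -0.13  1.89  0.01  1.38  0.07]
t 21.1 tcp [526.1  69.7 173.3] xang -5.06 tilt y [ 0.004  0.009 -1.   ] F [ 1.8  7.2 -1.1] grip -0.003 q [-0.01 -0.13  1.89  0.01  1.38  0.07]
```

>>> jog_arm:
  plan:
    - [0, 0, 0, -0.003, 0]

```text
time: 21.2
tool_pos: [526.0, 68.7, 173.3]
ee_rot: [-0.702, 0.029, -0.032, 0.711]
contact_force: [2.3, 9.6, -1.4]
grip_width: 0.004
```

```bash
python3 s.py
```

```text
t 21.25 tcp [525.9  68.4 173.3] xang -5.03 tilt y [ 0.005  0.013 -1.   ] F [ 1.1  9.4 -0.8] grip -0.001 q [-0.02 -0.14  1.89  0.01  1.38  0.07]
t 21.3 tcp [526.   68.4 173.3] xang -5.03 tilt y [ 0.005  0.013 -1.   ] F [1.2 9.2 0.1] grip 0.003 q [-0.02 -0.14  1.89  0.01  1.38  0.07]
```

>>> jog_arm:
  plan:
    - [0, 0, 0, -0.003, 0]

```text
time: 21.4
tool_pos: [525.9, 67.4, 173.4]
ee_rot: [-0.7, 0.029, -0.032, 0.713]
contact_force: [1.6, 10.0, -0.1]
grip_width: -0.002
```

```bash
python3 s.py
```

```text
t 21.45 tcp [525.9  67.  173.4] xang -5.0 tilt y [ 0.005  0.017 -1.   ] F [ 0.7  8.7 -0.5] grip -0.006 q [-0.02 -0.14  1.9   0.02  1.38  0.06]
t 21.5 tcp [525.8  67.  173.3] xang -5.0 tilt y [ 0.005  0.017 -1.   ] F [ 0.9  8.  -0.5] grip 0.0 q [-0.02 -0.14  1.9   0.02  1.38  0.06]
```

>>> jog_arm:
  plan:
    - [0, 0, 0, -0.003, 0]

```text
time: 21.6
tool_pos: [525.8, 66.1, 173.4]
ee_rot: [-0.699, 0.029, -0.032, 0.714]
contact_force: [2.5, 10.4, -0.6]
grip_width: 0.001
```

```bash
python3 s.py
```

```text
t 21.65 tcp [525.7  65.7 173.4] xang -4.97 tilt y [ 0.006  0.021 -1.   ] F [ 2.5  9.1 -0.5] grip -0.002 q [-0.03 -0.14  1.9   0.02  1.38  0.06]
t 21.7 tcp [525.7  65.7 173.4] xang -4.98 tilt y [ 0.006  0.021 -1.   ] F [ 1.5  8.5 -0.9] grip 0.002 q [-0.03 -0.14  1.9   0.02  1.38  0.06]
```

>>> jog_arm:
  plan:
    - [0, 0, 0, -0.003, 0]

```text
time: 21.8
tool_pos: [525.7, 64.9, 173.5]
ee_rot: [-0.697, 0.028, -0.032, 0.716]
contact_force: [2.3, 9.9, -0.1]
grip_width: -0.003
```

```bash
python3 s.py
```

```text
t 21.85 tcp [525.6  64.5 173.4] xang -4.94 tilt y [ 0.007  0.025 -1.   ] F [ 2.8  8.3 -1.6] grip 0.001 q [-0.03 -0.14  1.9   0.03  1.38  0.05]
t 21.9 tcp [525.6  64.4 173.4] xang -4.95 tilt y [ 0.007  0.025 -1.   ] F [ 1.6  8.6 -0.7] grip 0.002 q [-0.03 -0.14  1.9   0.03  1.38  0.05]
```

>>> jog_arm:
  plan:
    - [0, 0, 0, -0.003, 0]

```text
time: 22.0
tool_pos: [525.5, 63.3, 173.5]
ee_rot: [-0.696, 0.028, -0.032, 0.717]
contact_force: [1.9, 8.1, -0.2]
grip_width: -0.001
```

```bash
python3 s.py
```

```text
t 22.05 tcp [525.5  62.6 173.5] xang -4.91 tilt y [ 0.007  0.028 -1.   ] F [ 1.5  5.7 -1. ] grip 0.004 q [-0.04 -0.14  1.9   0.03  1.38  0.04]
t 22.1 tcp [525.5  62.5 173.4] xang -4.92 tilt y [ 0.007  0.027 -1.   ] F [ 0.9  5.9 -0.9] grip 0.001 q [-0.04 -0.14  1.9   0.03  1.38  0.04]
```

>>> jog_arm:
  plan:
    - [0, 0, 0, -0.003, 0]

```text
time: 22.2
tool_pos: [525.3, 60.6, 173.5]
ee_rot: [-0.696, 0.028, -0.032, 0.717]
contact_force: [1.8, 3.6, -0.5]
grip_width: -0.004
```

```bash
python3 s.py
```

```text
t 22.25 tcp [525.2  59.5 173.4] xang -4.89 tilt y [ 0.007  0.027 -1.   ] F [1.7 8.7 0.5] grip -0.001 q [-0.04 -0.14  1.9   0.03  1.38  0.04]
t 22.3 tcp [525.2  59.7 173.4] xang -4.91 tilt y [ 0.007  0.027 -1.   ] F [ 1.1  4.4 -0.7] grip 0.004 q [-0.04 -0.14  1.9   0.03  1.38  0.04]
```

Push force fell from about 10 N to 3.6 N, then met the stop briefly at 8.7 N: the click. Backing off carefully to confirm the latch holds.

>>> jog_arm:
  plan:
    - [0, 0, 0, 0.003, 0]

```text
time: 22.4
tool_pos: [525.3, 61.9, 173.5]
ee_rot: [-0.697, 0.028, -0.032, 0.716]
contact_force: [-0.2, 0.4, 0.8]
grip_width: -0.001
```

```bash
python3 s.py
```

```text
t 22.45 tcp [525.4  62.4 173.6] xang -4.92 tilt y [ 0.007  0.026 -1.   ] F [ 0.5  1.1 -0.9] grip -0.002 q [-0.04 -0.14  1.9   0.03  1.38  0.04]
t 22.5 tcp [525.4  62.3 173.5] xang -4.9 tilt y [ 0.007  0.026 -1.   ] F [-0.1  0.2  0.2] grip -0.002 q [-0.04 -0.14  1.9   0.03  1.38  0.04]
```

>>> jog_arm:
  plan:
    - [0, 0, 0, 0.005, 0]

```text
time: 22.6
tool_pos: [525.7, 66.7, 173.6]
ee_rot: [-0.698, 0.029, -0.032, 0.715]
contact_force: [-0.1, -1.7, -0.4]
grip_width: 0.002
```

```bash
python3 s.py; python3 g.py
```

```text
t 22.65 tcp [525.8  67.6 173.7] xang -4.91 tilt y [ 0.007  0.026 -1.   ] F [-0.5  0.4  0.9] grip -0.001 q [-0.03 -0.14  1.9   0.03  1.38  0.05]
t 22.7 tcp [525.8  67.5 173.7] xang -4.88 tilt y [ 0.007  0.026 -1.   ] F [-0.3 -0.1 -0.3] grip -0.0 q [-0.03 -0.14  1.9   0.03  1.38  0.05]
t 22.75 tcp [525.8  67.3 173.7] xang -4.89 tilt y [ 0.007  0.026 -1.   ] F [ 0.1 -1.7  0.4] grip 0.004 q [-0.03 -0.14  1.9   0.03  1.38  0.05]
t 22.8 tcp [525.8  67.3 173.6] xang -4.89 tilt y [ 0.007  0.026 -1.   ] F [-0.   0.1  0.4] grip 0.0 q [-0.03 -0.14  1.9   0.03  1.38  0.05]
t 22.85 tcp [525.8  67.2 173.6] xang -4.9 tilt y [ 0.007  0.026 -1.   ] F [-0.7  0.8  0.4] grip 0.001 q [-0.03 -0.14  1.9   0.03  1.38  0.05]
t 22.9 tcp [525.8  67.2 173.6] xang -4.9 tilt y [ 0.007  0.026 -1.   ] F [ 0.4  0.2 -0.3] grip 0.001 q [-0.03 -0.14  1.9   0.03  1.38  0.05]
[(0.91, [265.0, 292.2], array([521.16492532, -29.42067995, 155.        ]))]
rear edge y pct [117.64862551 121.57228852 123.42515243] 13850
```

The guard stays put: force 0, rear edge at y about 121, so travel is about 0.174. Now I retreat and check.

>>> jog_arm:
  plan:
    - [0, 0, 0, 0.012, 0]
    - [0, 0, 0, 0.012, 0]
    - [0, 0, -0.01, 0.005, 0]
    - [0, 0, -0.025, 0, 0]
    - [0, 0, -0.035, 0, 0]
    - [0, 0, -0.035, 0.0, 0]
    - [0, 0, -0.02, 0.02, 0]
    - [0, 0, 0, 0.02, 0]
    - [0, 0, 0, 0.01, 0]

```text
time: 23.9
tool_pos: [531.6, 149.4, 310.2]
ee_rot: [-0.697, 0.027, -0.032, 0.716]
contact_force: [0.0, -0.7, -0.7]
grip_width: -0.001
```

```bash
python3 g.py; python3 - <<'E'
from h import *
np.set_printoptions(precision=1,suppress=True)
d=shot('wrist','w21.png');s=shot('scene','s21.png');t=shot('top','t21.png');rel(None)
for q in ['guard_handle','guard_lead']: print(q,[(l['p'],atz(d,*l['point'],190 if 'h' in q[6:] else 155)) for l in models.landmark_of(q,d)])
E
```

```text
t 23.95 tcp [531.8 150.3 310.5] xang -4.77 tilt y [ 0.009  0.028 -1.   ] F [-0.5  0.2  0.7] grip -0.001 q [ 0.13 -0.17  1.69  0.03  1.6   0.21]
t 24.0 tcp [531.4 149.2 309.4] xang -4.77 tilt y [ 0.008  0.026 -1.   ] F [-0.1 -0.5 -0.4] grip -0.0 q [ 0.13 -0.17  1.69  0.03  1.6   0.21]
t 24.05 tcp [531.1 148.3 308.4] xang -4.83 tilt y [ 0.006  0.026 -1.   ] F [ 0.6  0.1 -0.5] grip -0.003 q [ 0.12 -0.17  1.7   0.02  1.6   0.21]
t 24.1 tcp [531.  147.8 307.7] xang -4.87 tilt y [ 0.005  0.025 -1.   ] F [ 0.5  0.3 -0.3] grip -0.001 q [ 0.12 -0.17  1.7   0.02  1.6   0.21]
[(0.6, [263.0, 293.4], array([524.86947748, -31.74762854, 155.        ]))]
rear edge y pct [118.87822283 122.20633341 123.69917492] 2796
t 24.35 tcp [531.1 147.2 307.5] xang -4.96 tilt y [ 0.  0. -1.] F [-0.1 -0.3  0.8] grip -0.001 q [ 0.1 -0.2  1.7  0.   1.6  0.2]
guard_handle []
guard_lead [(0.61, array([526.3, -29.5, 155. ]))]
```

View pics/w21.png

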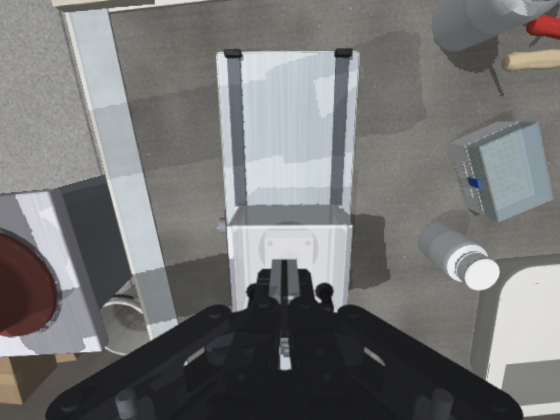

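View pics/s21.png

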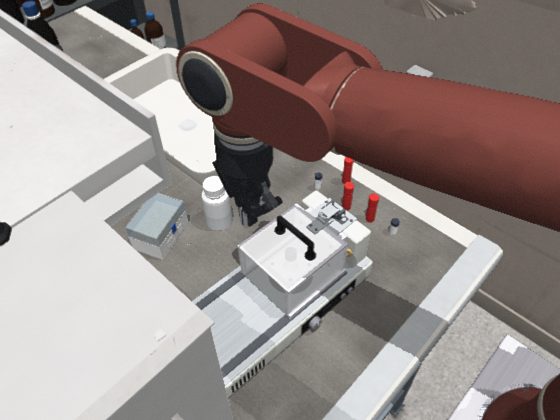

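View pics/t21.png

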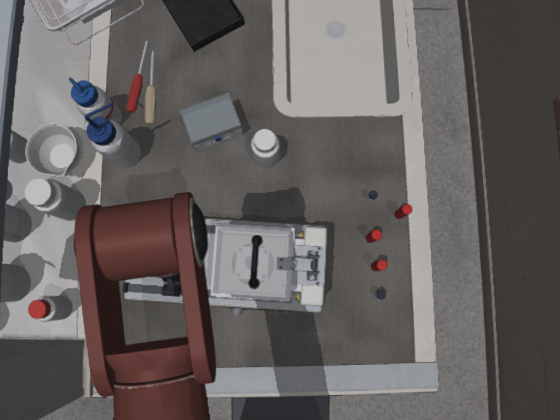

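The guard is shut with the hand off. The vial shows upright through the roof at scene (291,253), and the bottle and other vials are unmoved. Handing in.

```bash
python3 - <<'E'
from h import *
rel(None);print(ctrl.close_job())
E
```

```text
t 24.45 tcp [531.2 147.3 307.8] xang -4.95 tilt y [ 0.006  0.026 -1.   ] F [-0.4 -0.7 -0.6] grip -0.001 q [ 0.12 -0.17  1.7   0.03  1.6   0.21]
the job is handed in; nothing more can be done
None
```

The tall vial is seated in the socket, cap up, with the guard latched shut over it. I handed the job in at about 24.5 s; it reported no verdict.

- **Vial:** I took the dark-capped one and left the three red look-alikes alone. It went into the socket without touching the rim and met the floor at about 8 N. Its cap top then measured about 139–140 mm (140 means fully seated).
- **Guard:** I pushed it shut from behind the handle bar, in small steps near the latch. The force peaked near 10 N and dropped to 3.6 N at the click. It touched the stop once, with 8.7 N read on the tool. I then backed the fingers off, and the guard stayed at about 0.174 m with no force on it.
- **Last pictures:** The guard is shut by its latch alone and the hand is clear at about 308 mm up. The bottle, the other two vials and the red look-alikes are still standing in the same places.

**Disagreements:**
- The wrist and top cameras differed by about 2 mm, so I used the wrist camera alone to line up the vial with the socket.
- The arm drifted and tilted slightly while moving, at most about 0.04 rad. I corrected the position drift between steps.
- Once the guard was shut, I could only see the vial faintly through its roof and did not measure it again.

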